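# Find the card stand with the weak clip

### The job

One of the three card stands has a tired spring clip: try the stands by lifting them a little by their cards - a good clip carries its stand, the weak one lets the card slide out and leaves the stand on the bench. Lay the card from the weak clip flat in the shallow card tray and set the weak stand upright in the repair bin that stands opposite the tray. Leave the two good stands upright where they stood (within 3 cm), cards in their clips, do not drop the stands or the card or tip a stand over, and do not disturb the other things on the bench.

Things in the scene. Friction and masses are not known exactly. Their poses are not given: they have to be found in the camera images.
- stand_1: card stand, one of three alike: 0.35 to 0.46 kg, round steel foot 80 mm across and 15 mm high, 13 mm stem, spring clip on top (100 mm high in all). Origin: centre of the foot's underside; z up. Two of the three grip a card with 12 N or more, so they can be lifted by it; the third lets the card slide out at 1 to 2 N. Which one cannot be seen; it may be in any of the three places
- clip_1 (a point): middle of the clip of stand_1, on its axis 70 mm above its underside; axes as the stand's. Clip body (x +-13, z 50 to 64 mm over the underside) and the fixed jaw on it (x 2 to 6, z 64 to 100 mm) are 36 mm wide with flat rigid ends at y = +-18 mm, good to lift the stand by. Sprung jaw on the -x side, 34 mm wide, presses at z = 91 mm; its thumb tab reaches to x = -44, z = 73 mm
- card_1: rigid card, upright in the clip of stand_1 at the start: 85 mm wide (y), 86 mm high (z), 4 mm thick (x), 35 g; grip rail along its whole top edge, 10 mm thick (x), z = 74 to 86 mm. Origin: middle of the bottom edge, 64 mm above the stand's underside, within 4 mm of its axis; axes as the stand's. Its lower 27 mm are in the jaws; it comes out straight upwards
- stand_2: card stand, one of three alike: 0.35 to 0.46 kg, round steel foot 80 mm across and 15 mm high, 13 mm stem, spring clip on top (100 mm high in all). Origin: centre of the foot's underside; z up. Two of the three grip a card with 12 N or more, so they can be lifted by it; the third lets the card slide out at 1 to 2 N. Which one cannot be seen; it may be in any of the three places
- clip_2 (a point): middle of the clip of stand_2, on its axis 70 mm above its underside; axes as the stand's. Clip body (x +-13, z 50 to 64 mm over the underside) and the fixed jaw on it (x 2 to 6, z 64 to 100 mm) are 36 mm wide with flat rigid ends at y = +-18 mm, good to lift the stand by. Sprung jaw on the -x side, 34 mm wide, presses at z = 91 mm; its thumb tab reaches to x = -44, z = 73 mm
- card_2: rigid card, upright in the clip of stand_2 at the start: 85 mm wide (y), 86 mm high (z), 4 mm thick (x), 35 g; grip rail along its whole top edge, 10 mm thick (x), z = 74 to 86 mm. Origin: middle of the bottom edge, 64 mm above the stand's underside, within 4 mm of its axis; axes as the stand's. Its lower 27 mm are in the jaws; it comes out straight upwards
- stand_3: card stand, one of three alike: 0.35 to 0.46 kg, round steel foot 80 mm across and 15 mm high, 13 mm stem, spring clip on top (100 mm high in all). Origin: centre of the foot's underside; z up. Two of the three grip a card with 12 N or more, so they can be lifted by it; the third lets the card slide out at 1 to 2 N. Which one cannot be seen; it may be in any of the three places
- clip_3 (a point): middle of the clip of stand_3, on its axis 70 mm above its underside; axes as the stand's. Clip body (x +-13, z 50 to 64 mm over the underside) and the fixed jaw on it (x 2 to 6, z 64 to 100 mm) are 36 mm wide with flat rigid ends at y = +-18 mm, good to lift the stand by. Sprung jaw on the -x side, 34 mm wide, presses at z = 91 mm; its thumb tab reaches to x = -44, z = 73 mm
- card_3: rigid card, upright in the clip of stand_3 at the start: 85 mm wide (y), 86 mm high (z), 4 mm thick (x), 35 g; grip rail along its whole top edge, 10 mm thick (x), z = 74 to 86 mm. Origin: middle of the bottom edge, 64 mm above the stand's underside, within 4 mm of its axis; axes as the stand's. Its lower 27 mm are in the jaws; it comes out straight upwards
- repair_bin: repair bin, the open stacking bin standing alone to the left or right, nearer the robot than the stands (the others are in a row along the back edge): 190 mm (x), 165 mm (y), walls and floor 4 mm; far wall (+x) 100 mm high, front lip (-x) 45 mm, sides 100 mm, sloping to the lip over the front 53 mm. Origin: centre of the underside. Fixed to the bench
- card_tray: card tray, a shallow open metal tray on the opposite side from the repair bin: 190 mm (x), 165 mm (y), 22 mm high, walls and floor 4 mm. Origin: centre of the underside. Fixed to the bench
- tape_roll: bystander: roll of clear tape lying flat, 100 mm across, 48 mm high. Origin: centre of the underside
- tape_roll_b: bystander: roll of brown tape lying flat, 100 mm across, 48 mm high. Origin: centre of the underside
- marker: bystander: marker pen lying on the bench, 135 mm long along x, 17 mm thick. Origin: underside, near its middle
- parts_carton: bystander: small closed carton 75 x 110 x 55 mm. Origin: centre of the underside
- washer_jar: bystander: jar 60 mm across, 75 mm high. Origin: centre of the underside
- screwdriver: bystander: screwdriver lying along its x. Origin: underside
- scanner: bystander: hand scanner lying on the bench, about 170 x 60 x 48 mm. Origin: underside, near its middle
There are look-alikes about, which are no part of the job. What is shaped like the stand_2 but purple is not meant. What is shaped like the card_3 but red is not meant.

How it is judged:
By the outcome, as a careful person would: the job done as asked, in the order asked, and still so for the second after the job is handed in, with the robot touching nothing.
It also fails if it takes over 72 s, if anything falls off the work surface, if the arm or the gripper's body presses on something with over 40 N, if the wrist force passes 120 N, or if a joint passes its speed limit or range.

### The arm

A 6-joint arm with a two-finger parallel gripper is mounted at the origin on the work surface. World frame = base frame: x ahead of the robot, y to its left, z up, the work surface at z = 0. Lengths are in m, angles in degrees, forces in N, time in s.
With the tool pointing down it reaches from about 0.3 to 0.875 m from the base axis. Payload 6.4 kg.
Tool frame: the origin (TCP) lies midway between the tips of the shut fingers; the grasp point (between the pads) lies 19 mm behind it; z points along the fingers, y is the direction in which the jaws open and shut (so a half turn about z gives the same grasp; the last joint's range is limited). The gripper opens to 85 mm and grips with 20 to 120 N. Pads are 22 mm wide; open, the fingers measure 114 mm over their backs; the gripper's body (76 mm by 85 mm) begins 54 mm behind the grasp point. The pads swing forward as they close: fully open they stand 13 mm farther back than shut.
Start: joints at [64.383, 10.359, 92.074, -0, 77.567, -11.82], TCP at [0.137, 0.558, 0.231] pointing down, gripper open.
Joint ranges: [-171.53, 171.53], [-51.25, 118.39], [17.06, 147.69], [-65.23, 245.23], [0, 150.52], [-178.68, 178.68]. Speed limits (degrees/s): [147.25, 147.25, 172.46, 180, 180, 180].

### API

Orientations are given as [roll, pitch, yaw] about the fixed x, y, z axes, in that order (R = Rz(yaw) Ry(pitch) Rx(roll)).
In Python, from station import robot gives the robot as it stands.
- The arm moves only by the tool send_rows, never from a script. Its argument "steps" is a list of rows, each an object with "grip": the finger opening in mm, from 0 to 85.4; "travel": the shift along the world's x, y, z in mm, a list of three; "yaw": the turn about the world's z in degrees. A call has 1 to 20 rows; each row shifts and turns the commanded pose from where the row before left it; what a row does not reach is not made up. A row lasts 1/8 s, in which the tool goes at most 62.5 mm and 10.7 degrees, less where a joint would pass 70% of its speed; a pose out of reach is approached as far as the arm can. A call is refused whole if a number of a shift passes 62.5 or a number of a turn 10.7, either way. A call with a gripper value outside its range is refused whole. The fingers move at their own pace and stop on an object; "newtons" is the grip in N (left out, the last holds). Time passes only in rows, so rows that do not move let the fingers close. It gives the time, the measured TCP pose, the force and the opening at its end, in the units of the state.
- robot.observe(): the state, without advancing time (a new reading comes with each control period).
- robot.capture(name): name is "scene" or "side" or "wrist"; returns a dict with "img" (384x512x3 uint8, blue, green, red), "mtx" (3x3 intrinsics, pixels), "world_from_camera" (4x4, takes a point from camera to world coordinates). Camera axes: x right, y up, looking along -z (the intrinsics and any distortion apply to the point x, -y, -z); pixel columns grow to the right and rows downward; lengths in m; the calibration is good to about 2 mm. The wrist camera is an equidistant fisheye: a pixel r from the principal point sees the ray r / f radians off the axis. A picture is of the moment at which its call begins. There is no depth.
- robot.job_done(): hands the job in, once; it reports no verdict.
The state is a dict: "clock": time; "joint_positions": joint angles; "dq": joint speeds; "joint_efforts": joint torques, N m; "tcp_pos": TCP position; "tcp_rot": TCP orientation; "ft_force": force on the tool from outside, world axes, zero at the start; "wrist_torque": the same for the moment, N m; "gripper_width": finger opening in m.
Only numpy, scipy, OpenCV 4.12 (cv2) and the standard library are available. Lean on these libraries where they do the work, as an engineer would, in place of code of your own. Each camera call takes 0.05 s, during which the arm holds its last target.

## Working session

There is one attempt and no reset: what is moved stays moved. The work goes in short steps, Python scripts to look and compute and a tool call to move; the robot and the scene stay as the last step left them, time stands still between calls to the robot, and variables do not carry over. Pictures are saved under pics/ and viewed, and the job is handed in when it is done.

Besides the shell and the picture viewer there is one more tool, called after ">>>" as a command line: name --argument value ..., lists and objects as JSON in quotes. send_rows: Moves the arm, as the interface text tells. Its arguments: {"type":"object","properties":{"steps":{"type":"array","items":{"type":"object","properties":{"grip":{"type":"number"},"travel":{"type":"array","items":{"type":"number"}},"yaw":{"type":"number"}}}},"newtons":{"type":"number"}},"required":["steps"]}

```bash
mkdir -p pics; ls; python3 - <<'E'
from station import robot
import cv2,numpy as np
for n in("scene","side","wrist"):
    c=robot.capture(n);cv2.imwrite(f"pics/{n}0.png",c["img"]);print(n,c["mtx"].tolist(),c["world_from_camera"].round(4).tolist(),[k for k in c])
    np.savez(f"{n}0.npz",**{k:c[k] for k in("img","mtx","world_from_camera")})
    cv2.imwrite(f"pics/{n}0.png",cv2.resize(c["img"],(800,600),interpolation=cv2.INTER_CUBIC))
print(robot.observe())
E
```

```text
pics
scene [[494.6692663774514, 0.0, 250.33138220300185], [0.0, 494.6692663774514, 189.66434709497554], [0.0, 0.0, 1.0]] [[0.1548, -0.521, 0.8394, 1.7174], [0.9878, 0.0952, -0.1231, -0.1679], [-0.0158, 0.8482, 0.5294, 0.8284], [0.0, 0.0, 0.0, 1.0]] ['img', 'mtx', 'world_from_camera']
side [[466.7186412581599, 0.0, 254.57158691294723], [0.0, 466.7186412581599, 198.51690735662686], [0.0, 0.0, 1.0]] [[0.746, 0.352, -0.5653, -0.1556], [-0.6657, 0.3723, -0.6467, -0.7873], [-0.0172, 0.8587, 0.5121, 0.6868], [0.0, 0.0, 0.0, 1.0]] ['img', 'mtx', 'world_from_camera']
wrist [[297.3186396354542, 0.0, 257.73950489983986], [0.0, 297.3186396354542, 191.13465224748012], [0.0, 0.0, 1.0]] [[0.2388, -0.9315, -0.2745, 0.066], [0.9711, 0.2285, 0.0694, 0.5764], [-0.002, -0.2832, 0.9591, 0.3748], [0.0, 0.0, 0.0, 1.0]] ['img', 'mtx', 'world_from_camera']
{'clock': 0.15, 'joint_positions': array([ 6.43835319e+01,  1.03931150e+01,  9.21180926e+01, -4.08077262e-04,
        7.75649254e+01, -1.18180047e+01]), 'dq': array([ 0.07753564, -0.13258413, -0.08524692,  0.05101072,  0.02731629,
        0.05470382]), 'joint_efforts': array([ 9.68733439e-04, -4.45269406e+01, -3.51691532e+01, -4.45262467e-04,
        5.90121868e-03,  1.41819885e-05]), 'tcp_pos': array([0.1369266 , 0.55803969, 0.23058468]), 'tcp_rot': array([-1.79925399e+02, -1.52023836e-02,  1.66201615e+02]), 'ft_force': array([-0.33023929,  0.45071427,  0.90886088]), 'wrist_torque': array([-0.03565322, -0.00159711,  0.00316444]), 'gripper_width': 0.08539895582624428}
```

View pics/scene0.png

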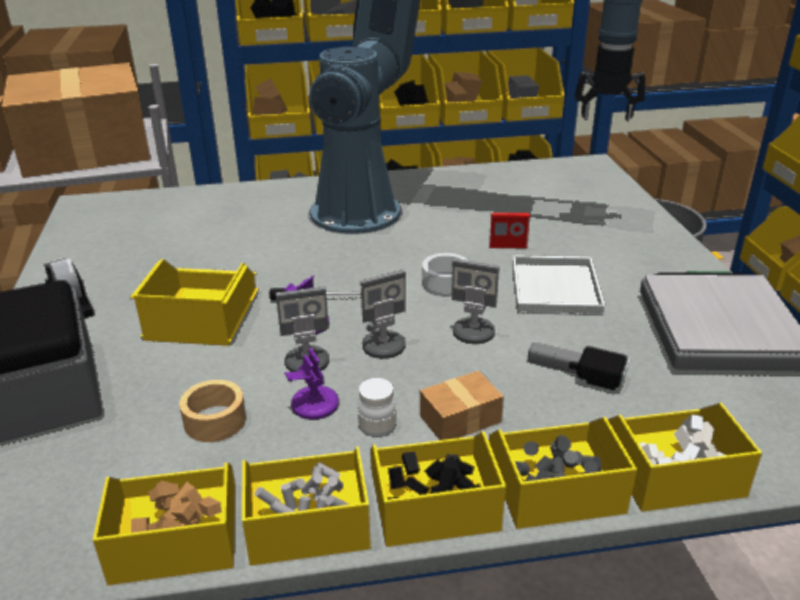

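View pics/side0.png

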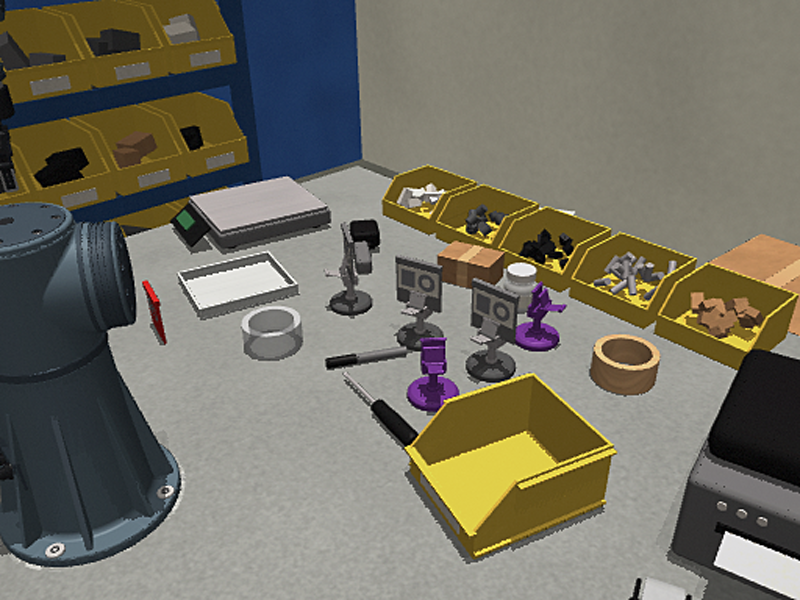

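View pics/wrist0.png

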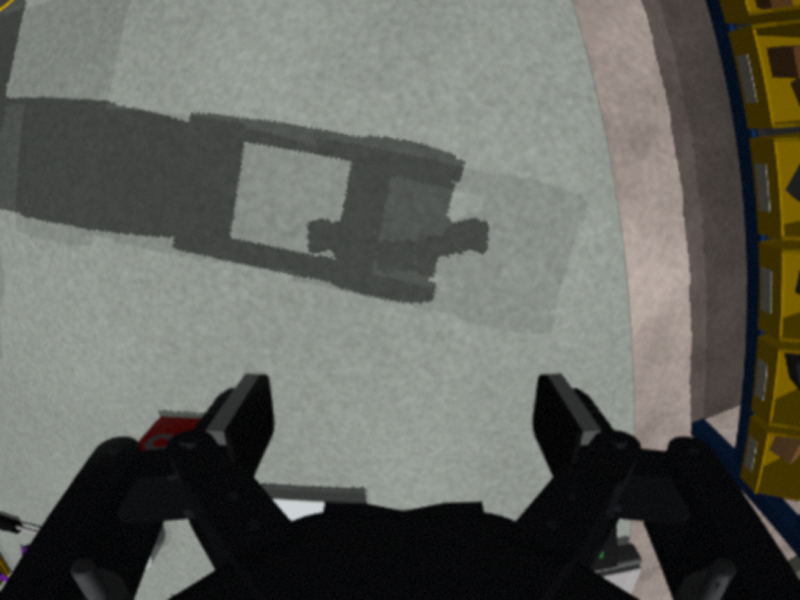

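```bash
cat > h.py <<'E'
import numpy as np,cv2
def load(n):
    d=np.load(n+".npz");return d["img"],d["mtx"],d["world_from_camera"]
def ray(n,u,v):
    _,K,T=load(n)
    d=T[:3,:3]@np.array([(u-K[0,2])/K[0,0],-(v-K[1,2])/K[1,1],-1.]);return T[:3,3],d
def plane(n,u,v,z):
    o,d=ray(n,u,v);return o+d*(z-o[2])/d[2]
def tri(a,ua,b,ub):
    o1,d1=ray(a,*ua);o2,d2=ray(b,*ub)
    s=np.linalg.lstsq(np.c_[d1,-d2],o2-o1,rcond=None)[0]
    p,q=o1+s[0]*d1,o2+s[1]*d2;return (p+q)/2,np.linalg.norm(p-q)
def proj(n,P):
    _,K,T=load(n);p=T[:3,:3].T@(np.array(P)-T[:3,3]);return np.array([K[0,2]-K[0,0]*p[0]/p[2],K[1,2]+K[1,1]*p[1]/p[2]])
def crop(n,x,y,w,h,s,out):
    c=load(n)[0][y:y+h,x:x+w];c=cv2.resize(c,None,fx=s,fy=s,interpolation=cv2.INTER_CUBIC)
    for i in range(0,w,10):
        cv2.putText(c,str(x+i),(i*s,8),0,.3,(0,0,255)); cv2.line(c,(i*s,0),(i*s,h*s),(200,200,0) ,1) if i%20==0 else 0
    for i in range(0,h,10):
        cv2.putText(c,str(y+i),(0,i*s+8),0,.3,(0,0,255)); cv2.line(c,(0,i*s),(w*s,i*s),(200,200,0),1) if i%20==0 else 0
    cv2.imwrite("pics/"+out,c)
E
python3 -c "
from h import *
crop('scene0',160,160,170,110,4,'cs.png')
crop('side0',195,130,170,140,4,'cd.png')"
```

```text
(no output)
```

View pics/cs.png

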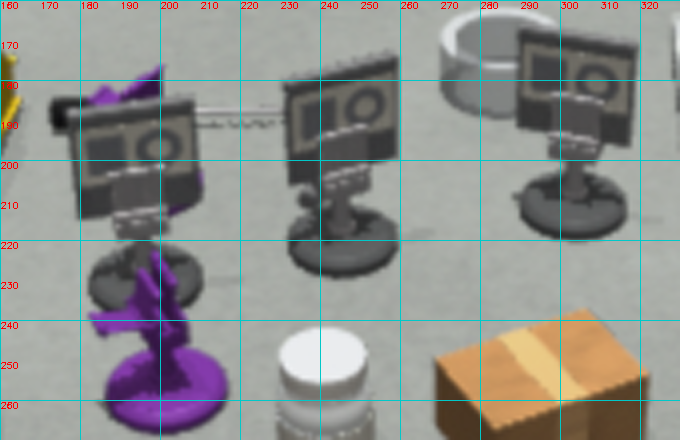

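View pics/cd.png

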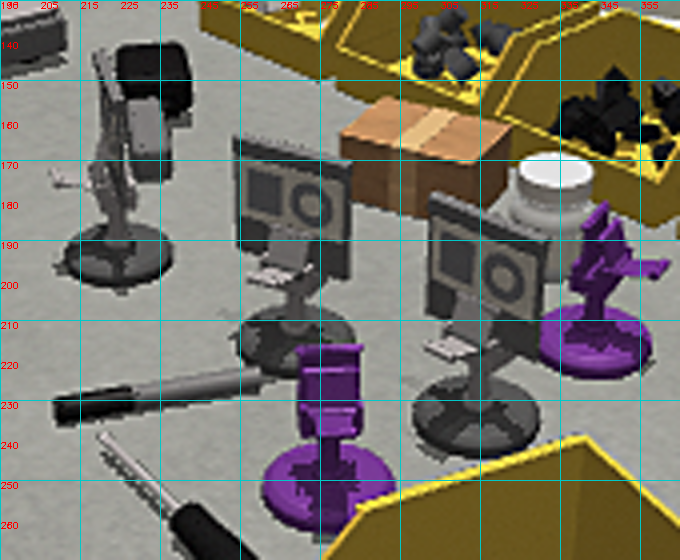

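```bash
python3 -c "
from h import *
S={'A':[(177.3,186.2),(209,183.7)],'B':[(230.5,180.5),(259.8,173.4)],'C':[(289.2,167),(319.3,170.6)]}
D={'A':[(332.5,189),(302.5,178)],'B':[(282.8,170),(253.2,164.2)],'C':None}
for k in S:
    a,b=[plane('scene0',*p,.15) for p in S[k]];m=(a+b)/2
    print(k,'scene',m.round(4),np.linalg.norm(b-a).round(4),'axis yaw(of y)',np.degrees(np.arctan2(*(b-a)[1::-1])).round(1))
    if D[k]:
        a,b=[plane('side0',*p,.15) for p in D[k]];m=(a+b)/2
        print(k,'side',m.round(4),np.linalg.norm(b-a).round(4),np.degrees(np.arctan2(*(b-a)[1::-1])).round(1))
"
python3 -c "
from h import *
crop('side0',200,125,60,80,9,'cC.png')
crop('scene0',280,155,60,70,9,'cC2.png')"
```

```text
A scene [ 0.5914 -0.155   0.15  ] 0.0834 axis yaw(of y) 88.3
A side [ 0.591 -0.159  0.15 ] 0.0851 97.4
B scene [ 0.575  -0.0135  0.15  ] 0.0866 axis yaw(of y) 105.4
B side [ 0.5647 -0.0165  0.15  ] 0.0818 113.1
C scene [0.5607 0.1533 0.15  ] 0.0843 axis yaw(of y) 65.6
```

View pics/cC.png

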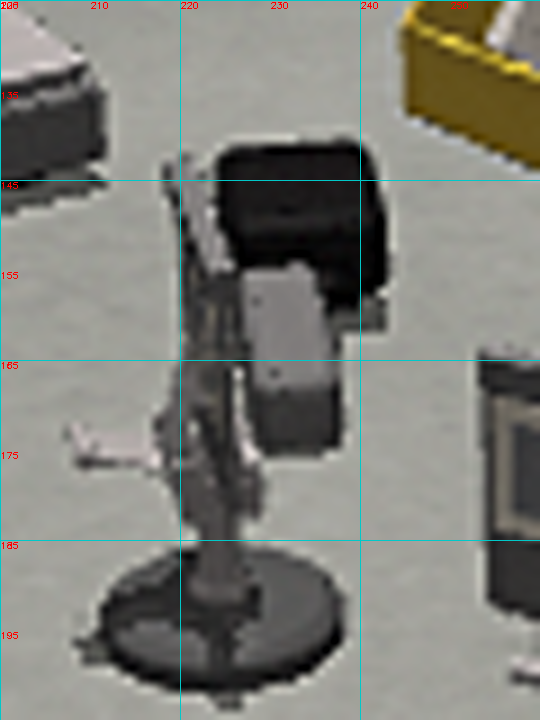

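View pics/cC2.png

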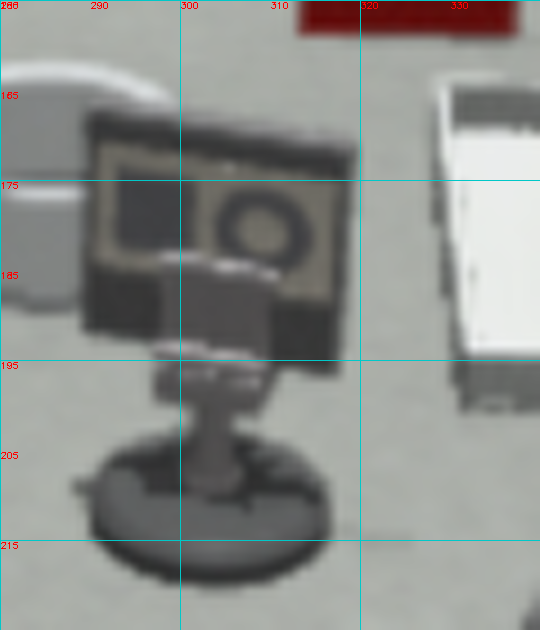

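```bash
cat > fit.py <<'E'
from h import *
from scipy.optimize import least_squares
t=np.linspace(0,2*np.pi,121)
def foot(n,x,y):
    P=[proj(n,(x+.04*np.cos(a),y+.04*np.sin(a),z)) for a in t for z in(0,.015)];P=np.array(P)
    return np.r_[P.min(0)[0],P.max(0)]  # left,right,bottom
def go(obs,x0):
    f=lambda p:np.concatenate([foot(n,*p)-np.array(o) for n,o in obs])
    r=least_squares(f,x0,diff_step=1e-4);return r.x,r.fun
O={'C':[('scene0',(289.5,316.5,220)),('side0',(211,238.2,202))],
'B':[('scene0',(231.5,259.7,229.3)),('side0',(253.5,284.0,223.7))],
'A':[('scene0',(181.7,211,240)),('side0',(298,329.8,244.5))]}
if __name__=="__main__":
  for k in O:
    for o in ([O[k][0]],[O[k][1]],O[k]):
        x,r=go(o,(.58,0));print(k,x.round(4),r.round(1))
E
python3 fit.py
```

```text
C [0.5546 0.1573] [-0.3  0.3 -0. ]
C [0.5532 0.1553] [-0.3  0.3 -0. ]
C [0.5544 0.1571] [-0.4  0.2 -0.  -0.3  0.2 -0.4]
B [ 0.5694 -0.0147] [ 0.1 -0.1  0. ]
B [ 0.5707 -0.0132] [ 0.4 -0.4  0. ]
B [ 0.5697 -0.0145] [ 0.2  0.   0.1  0.4 -0.3  0.4]
A [ 0.5936 -0.1571] [ 0.1 -0.1  0. ]
A [ 0.591  -0.1574] [-0.2  0.2 -0. ]
A [ 0.5919 -0.157 ] [ 0.1 -0.1 -0.4 -0.1  0.3 -0.2]
```

```bash
python3 -c "
from h import *
crop('scene0',80,155,90,70,8,'b1.png')
crop('scene0',320,155,75,55,10,'t1.png')
crop('side0',105,150,95,65,8,'t2.png')
crop('side0',255,230,145,130,5,'b2.png')"
```

```text
(no output)
```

View pics/b1.png

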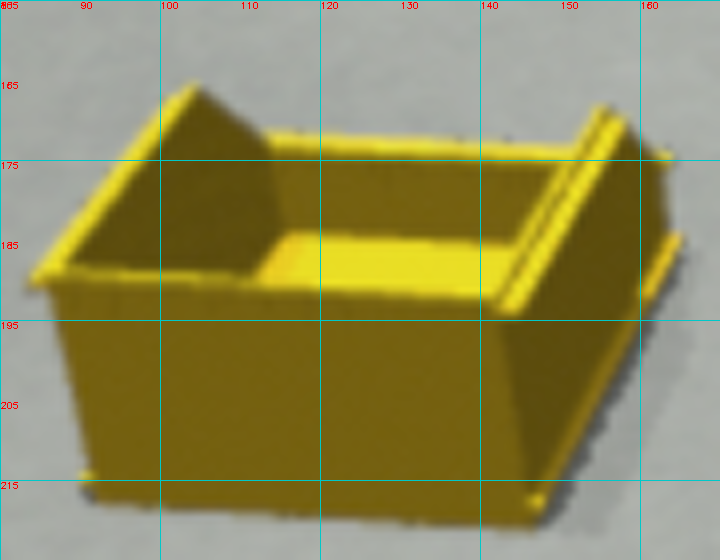

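View pics/t1.png

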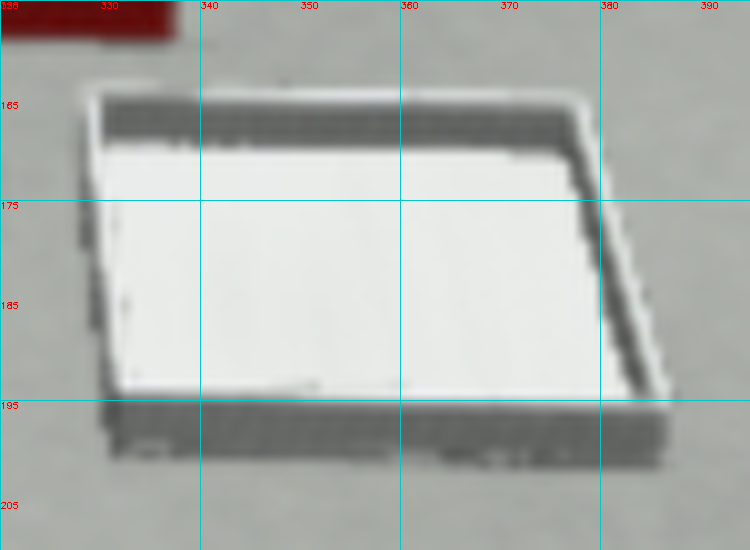

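View pics/t2.png

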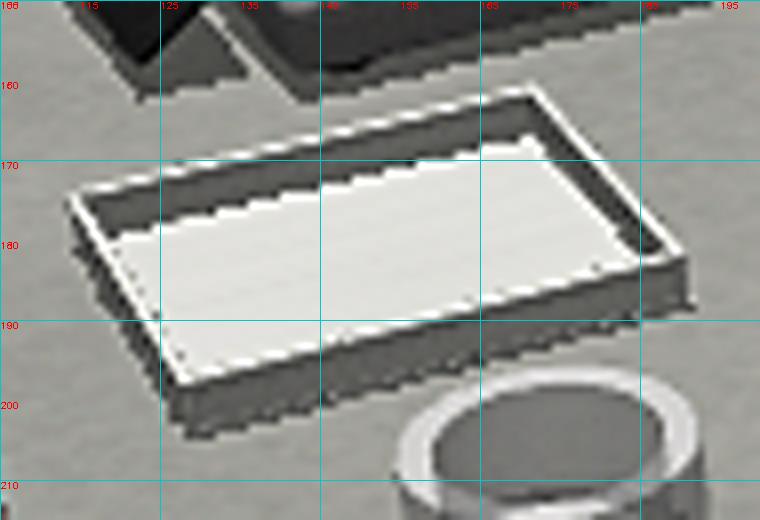

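View pics/b2.png

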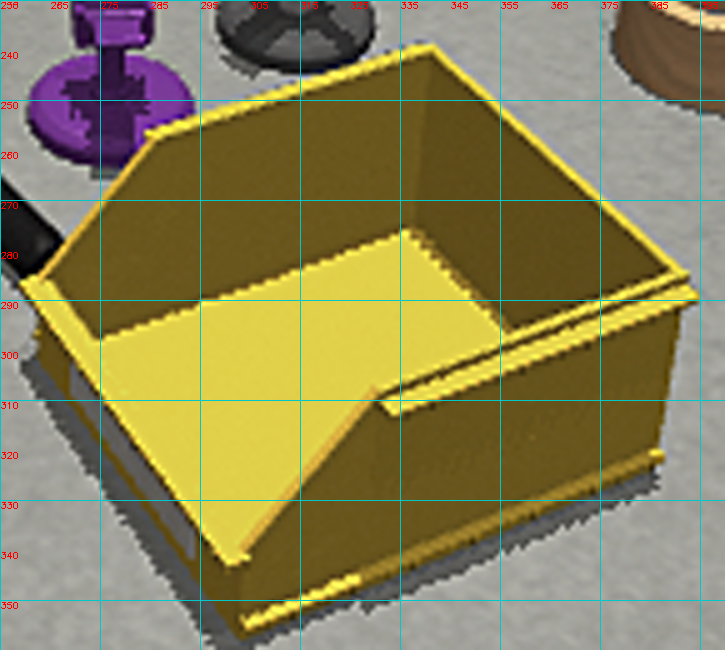

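```bash
python3 -c "
from h import *
print('bin side far+y',plane('side0',341.5,239,.1),'far-y',plane('side0',392,285,.1))
print('bin scene far-y',plane('scene0',85,190,.1),'far+y',plane('scene0',143.5,193.5,.1))
print('floor', [plane('side0',*p,.004).round(3) for p in((274.5,297.5),(336.5,276))])
print('lip', [plane('side0',*p,.045).round(3) for p in((260.5,287),(301,342))])
print('scene bottom far', [plane('scene0',*p,.0).round(3) for p in((91,217.5),(147,221))])
T=[plane('scene0',*p,.022) for p in((328.5,163.5),(378,164),(387,195),(331.5,195))]
U=[plane('side0',*p,.022) for p in((129,197.5),(114,174.5),(171.5,161),(190,182))]
print(np.round(T,3),np.mean(T,0));print(np.round(U,3),np.mean(U,0))
"
```

```text
bin side far+y [ 0.51467553 -0.2993907   0.1       ] far-y [ 0.46888211 -0.45613477  0.1       ]
bin scene far-y [ 0.48074919 -0.45548427  0.1       ] far+y [ 0.52910778 -0.29237407  0.1       ]
floor [array([ 0.358, -0.257,  0.004]), array([ 0.507, -0.301,  0.004])]
lip [array([ 0.327, -0.248,  0.045]), array([ 0.283, -0.403,  0.045])]
scene bottom far [array([ 0.472, -0.458,  0.   ]), array([ 0.519, -0.295,  0.   ])]
[[0.322 0.303 0.022]
 [0.356 0.463 0.022]
 [0.542 0.419 0.022]
 [0.513 0.256 0.022]] [0.43334708 0.36000861 0.022     ]
[[0.325 0.3   0.022]
 [0.36  0.457 0.022]
 [0.541 0.414 0.022]
 [0.503 0.256 0.022]] [0.43190081 0.35662474 0.022     ]
```

```bash
python3 -c "
from h import *
from scipy.optimize import least_squares
S={'A':[(177.3,186.2),(209,183.7)],'B':[(230.5,180.5),(259.8,173.4)],'C':[(289.2,167),(319.3,170.6)]}
D={'A':[(332.5,189),(302.5,178)],'B':[(282.8,170),(253.2,164.2)],'C':[(223.5,153.5),(219,142)]}
F={'C':(.5544,.1571),'B':(.5697,-.0145),'A':(.592,-.157)}
for k in S:
    print(k,[tri('scene0',S[k][i],'side0',D[k][i]) for i in(0,1)])
    def f(p):
        r=[]
        u=np.array([-np.sin(p[2]),np.cos(p[2]),0]);n=np.array([np.cos(p[2]),np.sin(p[2]),0])
        for i,s in((0,-1),(1,1)):
            for nm,O in(('scene0',S),('side0',D)):
                q=np.array([p[0],p[1],.150])+s*.0425*u+n*(-.005 if nm=='scene0' else .005)
                r+=list(proj(nm,q)-O[k][i])
        return r
    o=least_squares(f,[*F[k],0]);print(k,o.x.round(4),np.degrees(o.x[2]).round(1),o.fun.round(1))
"
```

```text
A [(array([ 0.59559616, -0.19892275,  0.151401  ]), np.float64(0.0057167055025339215)), (array([ 0.58899413, -0.1133673 ,  0.14761113]), np.float64(0.0006379984526782797))]
A [ 0.5909 -0.1555  0.0776] 4.4 [-0.6 -0.1 -0.5 -1.  -0.4 -1.9  0.8 -1.5]
B [(array([ 0.58224475, -0.05391139,  0.14841462]), np.float64(0.0024406579529754236)), (array([0.55551881, 0.02934793, 0.14498532]), np.float64(0.0008603659839981338))]
B [ 0.5684 -0.0113  0.3164] 18.1 [ 0.3 -1.9  0.5 -1.2 -1.1 -2.3  0.8 -2.5]
C [(array([0.53330155, 0.11976182, 0.14794419]), np.float64(0.008410563499939025)), (array([0.57326448, 0.19378554, 0.14812401]), np.float64(0.0021316876646140393))]
C [ 0.5503  0.1569 -0.4983] -28.6 [ 1.  -3.2  1.9  0.7  0.6 -2.2  1.1 -0.3]
```

>>> send_rows --steps '[{"travel":[42,-40,5],"yaw":-10.4,"grip":60},{"travel":[42,-40,5],"yaw":-10.4,"grip":60},{"travel":[42,-40,5],"yaw":-10.4,"grip":60},{"travel":[42,-40,5],"yaw":-10.4,"grip":60},{"travel":[42,-40,0],"yaw":-10.4,"grip":60},{"travel":[42,-40,0],"yaw":-10.4,"grip":60},{"travel":[42,-40,0],"yaw":-10.4,"grip":60},{"travel":[42,-40,0],"yaw":-10.4,"grip":60},{"travel":[42,-40,0],"yaw":-10.4,"grip":60},{"travel":[40,-41,0],"yaw":-10.4,"grip":60},{"travel":[0,0,0]},{"travel":[0,0,0]}]'

```text
schema error: expected keys grip, travel, yaw
```

```bash
cat > cap.py <<'E'
import sys
from station import robot
import cv2,numpy as np
i=sys.argv[1]
for n in sys.argv[2:]:
    c=robot.capture(n);np.savez(f"{n}{i}.npz",**{k:c[k] for k in("img","mtx","world_from_camera")})
    cv2.imwrite(f"pics/{n}{i}.png",cv2.resize(c["img"],(800,600),interpolation=cv2.INTER_CUBIC))
o=robot.observe();print({k:np.round(o[k],4) for k in("clock","tcp_pos","tcp_rot","ft_force","gripper_width","joint_positions")})
E
python3 cap.py 1 wrist
```

```text
{'clock': np.float64(0.2), 'tcp_pos': array([0.137 , 0.5581, 0.2307]), 'tcp_rot': array([-1.799349e+02, -1.550000e-02,  1.662010e+02]), 'ft_force': array([ 0.2921,  0.5766, -0.0055]), 'gripper_width': np.float64(0.0855), 'joint_positions': array([ 6.43819e+01,  1.03881e+01,  9.21101e+01,  1.90000e-03,
        7.75687e+01, -1.18196e+01])}
```

View pics/wrist1.png

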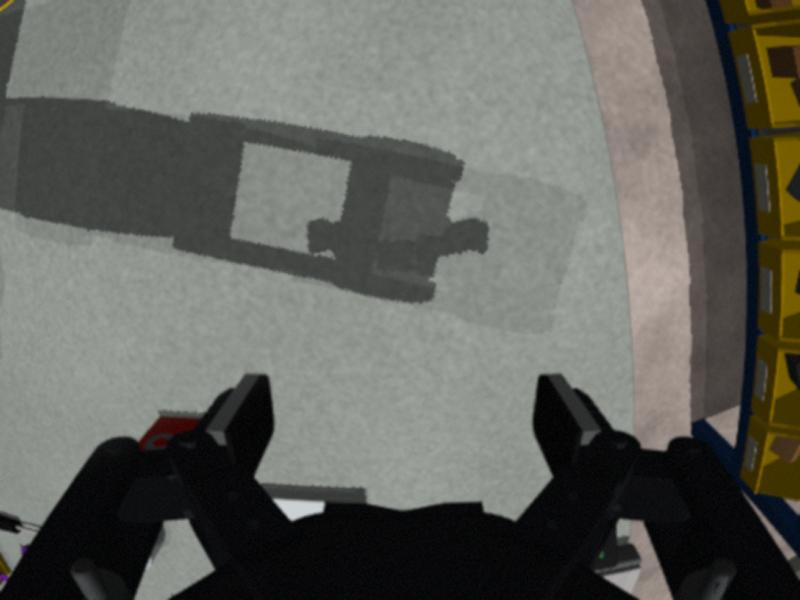

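All three keys are required in every row.

>>> send_rows --steps '[{"travel":[42,-40,5],"yaw":-10.4,"grip":60},{"travel":[42,-40,5],"yaw":-10.4,"grip":60},{"travel":[42,-40,5],"yaw":-10.4,"grip":60},{"travel":[42,-40,5],"yaw":-10.4,"grip":60},{"travel":[42,-40,0],"yaw":-10.4,"grip":60},{"travel":[42,-40,0],"yaw":-10.4,"grip":60},{"travel":[42,-40,0],"yaw":-10.4,"grip":60},{"travel":[42,-40,0],"yaw":-10.4,"grip":60},{"travel":[42,-40,0],"yaw":-10.4,"grip":60},{"travel":[40,-41,0],"yaw":-10.4,"grip":60},{"travel":[0,0,0],"yaw":0,"grip":60},{"travel":[0,0,0],"yaw":0,"grip":60}]'

```text
clock: 1.7
tcp_pos: [0.5546, 0.1576, 0.2508]
tcp_rot: [-179.9, 0.0, 62.2]
ft_force: [0.5, -0.5, 0.4]
gripper_width: 0.0597
```

```bash
python3 cap.py 1 wrist
```

```text
{'clock': np.float64(1.75), 'tcp_pos': array([0.5542, 0.1581, 0.251 ]), 'tcp_rot': array([-1.799364e+02,  1.170000e-02,  6.229980e+01]), 'ft_force': array([ 0.4145, -0.355 , -0.6034]), 'gripper_width': np.float64(0.06), 'joint_positions': array([4.11860e+00, 9.64080e+00, 9.05931e+01, 2.40000e-02, 7.98263e+01,
       3.18145e+01])}
```

View pics/wrist1.png

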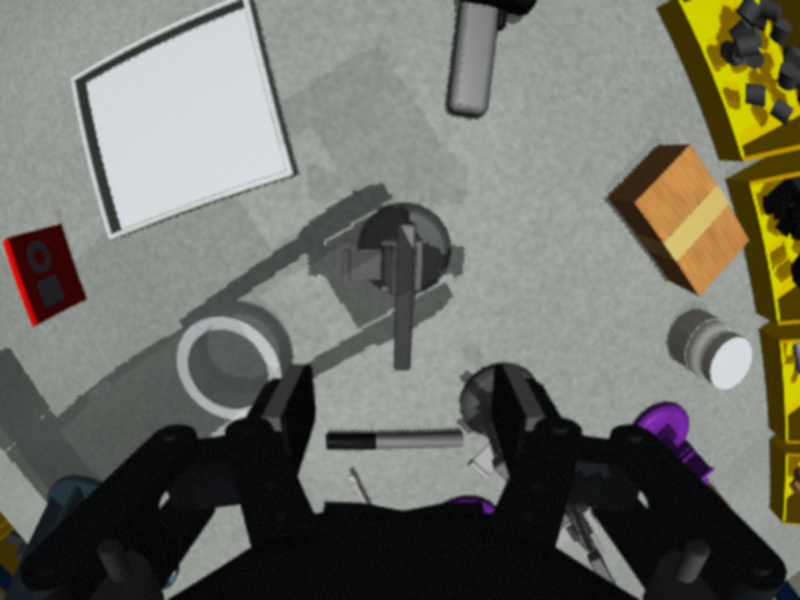

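```bash
cat >> h.py <<'E'
def wplane(n,u8,v8,z):
    """u8,v8 in the 800x600 picture"""
    _,K,T=load(n);u=(u8+.5)*.64-.5;v=(v8+.5)*.64-.5
    a=np.array([u-K[0,2],v-K[1,2]]);r=np.hypot(*a);th=r/K[0,0];s=np.sin(th)/max(r,1e-9)
    d=T[:3,:3]@np.array([a[0]*s,-a[1]*s,-np.cos(th)]);o=T[:3,3];return o+d*(z-o[2])/d[2]
def rail(n,p,q,z=.15):
    a,b=wplane(n,*p,z),wplane(n,*q,z);d=a-b
    print(((a+b)/2).round(4),np.linalg.norm(d).round(4),np.degrees(np.arctan2(d[1],d[0])).round(1)-90)
E
python3 -c "
from h import *
crop('wrist1',220,130,90,115,6,'w1.png')
rail('wrist1',(407,226),(402,368))
print(np.mean([wplane('wrist1',*p,.022) for p in((74,79),(246,2),(295,174),(112,236))],0),[wplane('wrist1',*p,.022).round(3) for p in((74,79),(246,2),(295,174),(112,236))])
"
```

```text
[0.5535 0.1572 0.15  ] 0.0822 -29.700000000000003
[0.43283765 0.35962375 0.022     ] [array([0.361, 0.462, 0.022]), array([0.54 , 0.413, 0.022]), array([0.507, 0.258, 0.022]), array([0.324, 0.305, 0.022])]
```

View pics/w1.png

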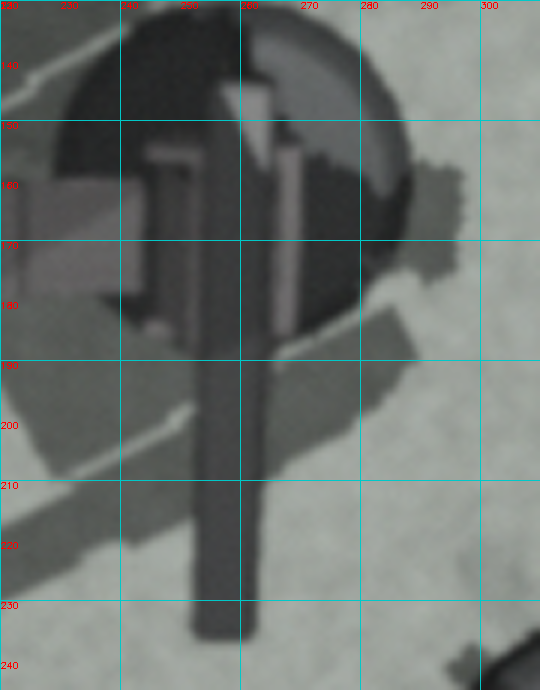

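>>> send_rows --newtons 50 --steps '[{"travel":[-1,-1,-42],"yaw":-1.5,"grip":40},{"travel":[0,0,-42],"yaw":0,"grip":40},{"travel":[0,0,-30],"yaw":0,"grip":40},{"travel":[0,0,-12],"yaw":0,"grip":40},{"travel":[0,0,0],"yaw":0,"grip":30},{"travel":[0,0,0],"yaw":0,"grip":5},{"travel":[0,0,0],"yaw":0,"grip":5},{"travel":[0,0,0],"yaw":0,"grip":5},{"travel":[0,0,0],"yaw":0,"grip":5}]'

```text
clock: 2.88
tcp_pos: [0.555, 0.1568, 0.1271]
tcp_rot: [179.9, -0.1, 60.7]
ft_force: [-3.0, 1.2, 7.2]
gripper_width: 0.0089
```

>>> send_rows --steps '[{"travel":[0,0,3],"yaw":0,"grip":5},{"travel":[0,0,4],"yaw":0,"grip":5},{"travel":[0,0,4],"yaw":0,"grip":5},{"travel":[0,0,0],"yaw":0,"grip":5},{"travel":[0,0,0],"yaw":0,"grip":5}]'

```text
clock: 3.5
tcp_pos: [0.554, 0.1564, 0.1361]
tcp_rot: [-180.0, 0.0, 60.7]
ft_force: [-0.1, 0.2, -3.9]
gripper_width: 0.0087
```

```bash
python3 cap.py 2 scene side; python3 -c "
from h import *
crop('scene2',270,130,90,100,6,'c2s.png')
crop('side2',190,110,90,100,6,'c2d.png')"
```

```text
{'clock': np.float64(3.6), 'tcp_pos': array([0.554 , 0.1564, 0.1361]), 'tcp_rot': array([-1.799801e+02,  1.530000e-02,  6.070230e+01]), 'ft_force': array([-0.0608,  0.3116, -4.5444]), 'gripper_width': np.float64(0.0088), 'joint_positions': array([ 3.95550e+00,  1.62925e+01,  9.66180e+01, -2.10000e-03,
        6.71145e+01,  3.32540e+01])}
```

View pics/c2s.png

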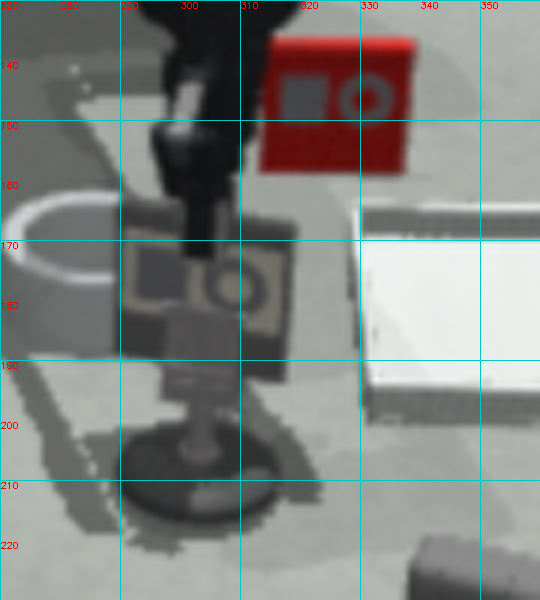

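View pics/c2d.png

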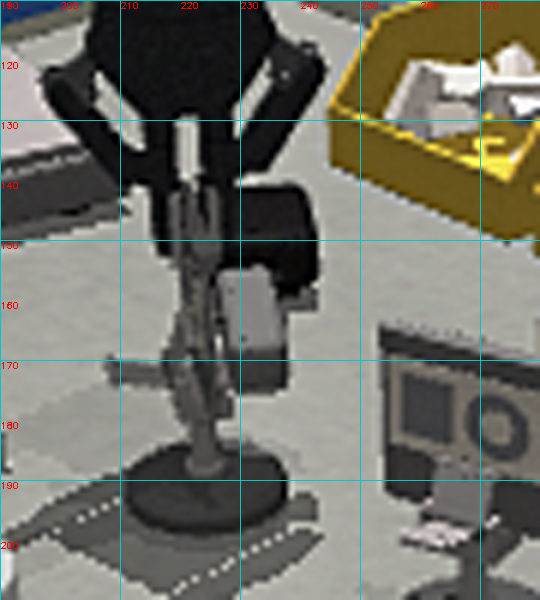

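Stand C holds: 4 N carried and its foot has risen off the bench in both pictures. I'll set it back.

>>> send_rows --steps '[{"travel":[0,0,-4],"yaw":0,"grip":5},{"travel":[0,0,-3],"yaw":0,"grip":5},{"travel":[0,0,-2],"yaw":0,"grip":5},{"travel":[0,0,0],"yaw":0,"grip":5},{"travel":[0,0,0],"yaw":0,"grip":5}]'

```text
clock: 4.22
tcp_pos: [0.5541, 0.1564, 0.1272]
tcp_rot: [-180.0, -0.0, 60.7]
ft_force: [-0.4, -1.3, -4.3]
gripper_width: 0.0092
```

>>> send_rows --steps '[{"travel":[0,0,-1],"yaw":0,"grip":5},{"travel":[0,0,-1],"yaw":0,"grip":5},{"travel":[0,0,0],"yaw":0,"grip":5}]'

```text
clock: 4.6
tcp_pos: [0.555, 0.1565, 0.1273]
tcp_rot: [179.9, -0.1, 60.7]
ft_force: [-3.8, -0.2, 7.7]
gripper_width: 0.0088
```

>>> send_rows --steps '[{"travel":[0,0,1],"yaw":0,"grip":5},{"travel":[0,0,0],"yaw":0,"grip":40},{"travel":[0,0,0],"yaw":0,"grip":40},{"travel":[0,0,30],"yaw":0,"grip":45},{"travel":[0,0,50],"yaw":0,"grip":60},{"travel":[3,-35,40],"yaw":9.5,"grip":60},{"travel":[3,-35,5],"yaw":9.5,"grip":60},{"travel":[3,-35,0],"yaw":9.5,"grip":60},{"travel":[3,-35,0],"yaw":9.5,"grip":60},{"travel":[3,-31,0],"yaw":9.5,"grip":60},{"travel":[0,0,0],"yaw":0,"grip":60}]'

```text
clock: 5.98
tcp_pos: [0.5694, -0.0165, 0.2511]
tcp_rot: [180.0, 0.0, 108.0]
ft_force: [0.2, 1.1, 0.8]
gripper_width: 0.0603
```

```bash
python3 cap.py 3 wrist
```

```text
{'clock': np.float64(6.025), 'tcp_pos': array([ 0.5692, -0.0152,  0.2511]), 'tcp_rot': array([ 1.799959e+02, -2.180000e-02,  1.079843e+02]), 'ft_force': array([0.217 , 0.7214, 0.6561]), 'gripper_width': np.float64(0.0601), 'joint_positions': array([-1.34861e+01,  8.70500e+00,  9.16432e+01,  2.11000e-02,
        7.96596e+01, -3.14742e+01])}
```

View pics/wrist3.png

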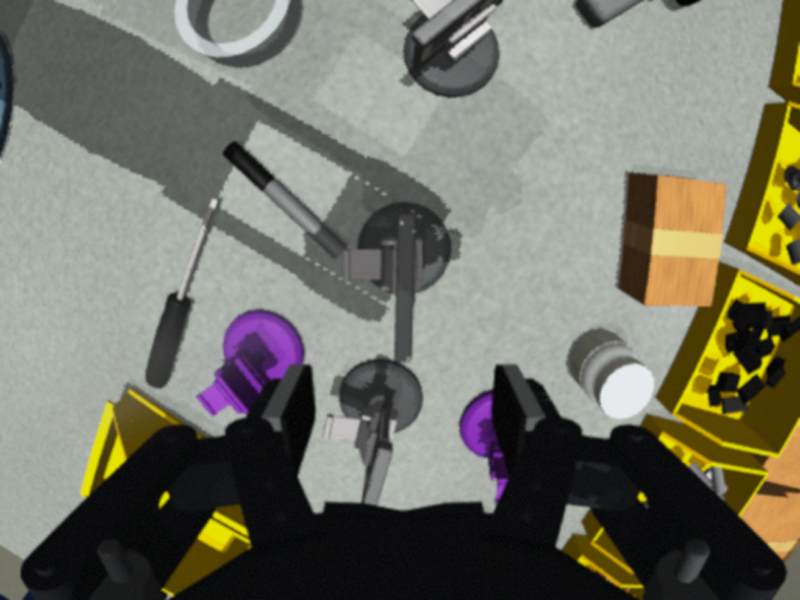

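```bash
python3 -c "
from h import *
rail('wrist3',(405.5,214),(403,361))"
```

```text
[ 0.5676 -0.0114  0.15  ] 0.0842 17.099999999999994
```

>>> send_rows --newtons 50 --steps '[{"travel":[-1,2,-42],"yaw":-1,"grip":40},{"travel":[0,0,-42],"yaw":0,"grip":40},{"travel":[0,0,-29],"yaw":0,"grip":40},{"travel":[0,0,-11],"yaw":0,"grip":40},{"travel":[0,0,0],"yaw":0,"grip":30},{"travel":[0,0,0],"yaw":0,"grip":5},{"travel":[0,0,0],"yaw":0,"grip":5},{"travel":[0,0,0],"yaw":0,"grip":5},{"travel":[0,0,0],"yaw":0,"grip":5}]'

```text
clock: 7.15
tcp_pos: [0.5691, -0.0128, 0.129]
tcp_rot: [179.9, 0.1, 107.2]
ft_force: [-0.9, 0.3, 6.1]
gripper_width: 0.0092
```

>>> send_rows --steps '[{"travel":[0,0,3],"yaw":0,"grip":5},{"travel":[0,0,4],"yaw":0,"grip":5},{"travel":[0,0,4],"yaw":0,"grip":5},{"travel":[0,0,0],"yaw":0,"grip":5},{"travel":[0,0,0],"yaw":0,"grip":5}]'

```text
clock: 7.78
tcp_pos: [0.568, -0.0126, 0.1381]
tcp_rot: [-180.0, -0.0, 107.2]
ft_force: [0.5, 0.1, -4.4]
gripper_width: 0.0087
```

```bash
python3 cap.py 4 scene side; python3 -c "
from h import *
crop('scene4',210,140,90,100,6,'c4s.png')
crop('side4',220,130,90,110,6,'c4d.png')"
```

```text
{'clock': np.float64(7.875), 'tcp_pos': array([ 0.5679, -0.0126,  0.138 ]), 'tcp_rot': array([-1.799763e+02, -1.320000e-02,  1.072011e+02]), 'ft_force': array([-0.9978, -0.0708, -4.4405]), 'gripper_width': np.float64(0.0089), 'joint_positions': array([-1.32338e+01,  1.52618e+01,  9.76690e+01, -7.00000e-04,
        6.70963e+01, -3.04346e+01])}
```

View pics/c4s.png

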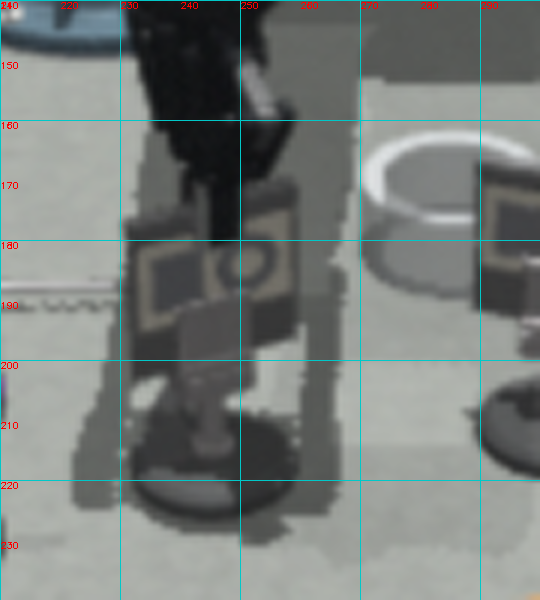

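View pics/c4d.png

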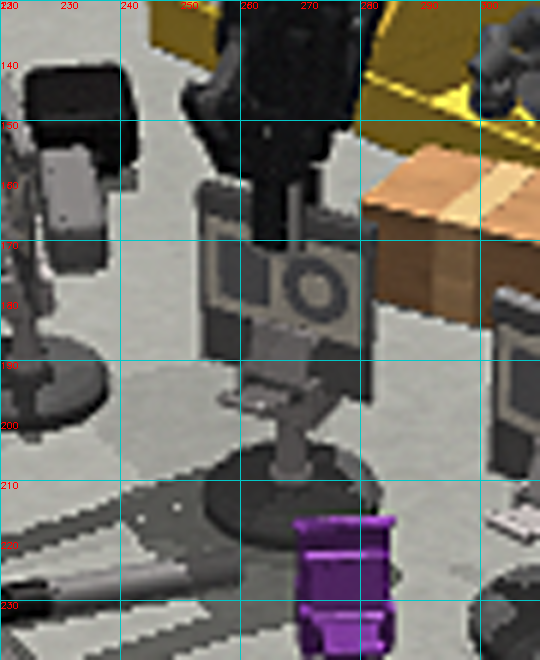

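Stand B holds as well (4.4 N, foot raised). I'll set it down, then test A.

>>> send_rows --steps '[{"travel":[0,0,-4],"yaw":0,"grip":5},{"travel":[0,0,-3],"yaw":0,"grip":5},{"travel":[0,0,-2],"yaw":0,"grip":5},{"travel":[0,0,-1],"yaw":0,"grip":5},{"travel":[0,0,-1],"yaw":0,"grip":5},{"travel":[0,0,0],"yaw":0,"grip":5}]'

```text
clock: 8.62
tcp_pos: [0.5689, -0.0126, 0.1292]
tcp_rot: [179.9, 0.1, 107.2]
ft_force: [-3.8, 2.2, 8.8]
gripper_width: 0.0088
```

>>> send_rows --steps '[{"travel":[0,0,1],"yaw":0,"grip":5},{"travel":[0,0,0],"yaw":0,"grip":40},{"travel":[0,0,0],"yaw":0,"grip":40},{"travel":[0,0,30],"yaw":0,"grip":45},{"travel":[0,0,50],"yaw":0,"grip":60},{"travel":[6,-36,40],"yaw":-3,"grip":60},{"travel":[6,-36,5],"yaw":-3,"grip":60},{"travel":[6,-36,0],"yaw":-3,"grip":60},{"travel":[6,-36,0],"yaw":-3.8,"grip":60},{"travel":[0,0,0],"yaw":0,"grip":60}]'

```text
clock: 9.88
tcp_pos: [0.5922, -0.1592, 0.2529]
tcp_rot: [180.0, 0.0, 94.2]
ft_force: [-0.5, 0.1, -0.3]
gripper_width: 0.0598
```

```bash
python3 cap.py 5 wrist
```

```text
{'clock': np.float64(9.925), 'tcp_pos': array([ 0.5921, -0.1576,  0.2529]), 'tcp_rot': array([-1.799845e+02, -2.040000e-02,  9.431630e+01]), 'ft_force': array([-0.3685,  0.2341, -0.0172]), 'gripper_width': np.float64(0.0598), 'joint_positions': array([-2.59935e+01,  1.41459e+01,  8.50373e+01,  1.00000e-02,
        8.08405e+01, -3.03113e+01])}
```

View pics/wrist5.png

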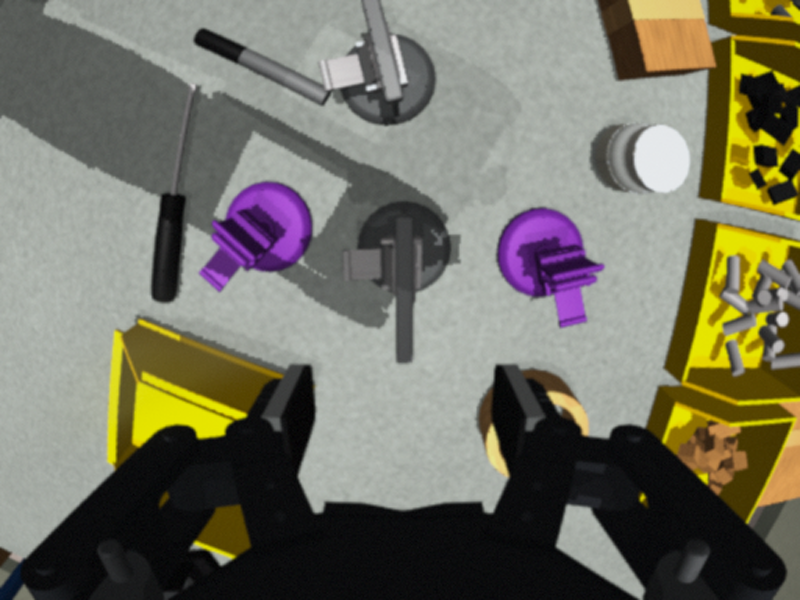

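```bash
python3 -c "
from h import *
rail('wrist5',(404.3,217),(404,362))"
```

```text
[ 0.5916 -0.1556  0.15  ] 0.0838 4.099999999999994
```

>>> send_rows --newtons 50 --steps '[{"travel":[0,1,-42],"yaw":0,"grip":40},{"travel":[0,0,-42],"yaw":0,"grip":40},{"travel":[0,0,-29],"yaw":0,"grip":40},{"travel":[0,0,-12],"yaw":0,"grip":40},{"travel":[0,0,0],"yaw":0,"grip":30},{"travel":[0,0,0],"yaw":0,"grip":5},{"travel":[0,0,0],"yaw":0,"grip":5},{"travel":[0,0,0],"yaw":0,"grip":5},{"travel":[0,0,0],"yaw":0,"grip":5}]'

```text
clock: 11.05
tcp_pos: [0.5931, -0.1559, 0.1302]
tcp_rot: [179.9, 0.1, 94.4]
ft_force: [-0.3, 1.1, 7.0]
gripper_width: 0.0091
```

>>> send_rows --steps '[{"travel":[0,0,3],"yaw":0,"grip":5},{"travel":[0,0,4],"yaw":0,"grip":5},{"travel":[0,0,4],"yaw":0,"grip":5},{"travel":[0,0,0],"yaw":0,"grip":5},{"travel":[0,0,0],"yaw":0,"grip":5}]'

```text
clock: 11.68
tcp_pos: [0.5925, -0.1557, 0.1396]
tcp_rot: [180.0, 0.0, 94.4]
ft_force: [1.3, -0.5, 0.6]
gripper_width: 0.0085
```

```bash
python3 cap.py 6 scene side; python3 -c "
from h import *
crop('scene6',150,150,90,110,6,'c6s.png')
crop('side6',270,140,90,120,6,'c6d.png')"
```

```text
{'clock': np.float64(11.775), 'tcp_pos': array([ 0.5923, -0.1556,  0.1394]), 'tcp_rot': array([1.799756e+02, 1.130000e-02, 9.440410e+01]), 'ft_force': array([1.939 , 1.0512, 0.3845]), 'gripper_width': np.float64(0.0085), 'joint_positions': array([-2.58146e+01,  2.03235e+01,  9.09079e+01,  2.70000e-03,
        6.87418e+01, -3.02197e+01])}
```

View pics/c6s.png

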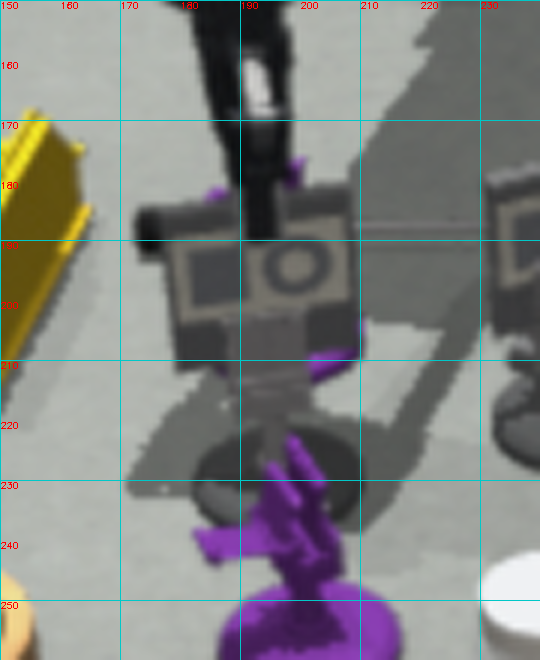

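View pics/c6d.png

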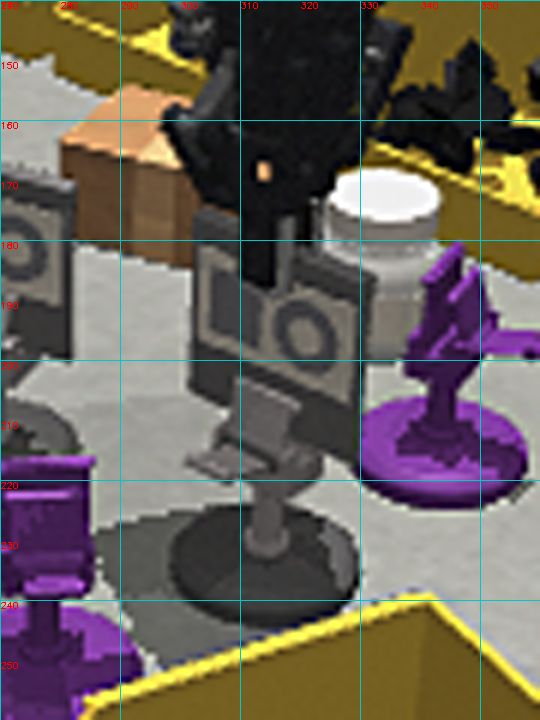

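>>> send_rows --steps '[{"travel":[0,0,8],"yaw":0,"grip":5},{"travel":[0,0,10],"yaw":0,"grip":5},{"travel":[0,0,15],"yaw":0,"grip":5},{"travel":[0,0,40],"yaw":0,"grip":5},{"travel":[0,0,50],"yaw":0,"grip":5},{"travel":[-10,25,7],"yaw":0,"grip":5},{"travel":[-20,50,0],"yaw":-2,"grip":5},{"travel":[-20,55,0],"yaw":-2,"grip":5},{"travel":[-20,55,0],"yaw":-2,"grip":5},{"travel":[-20,55,0],"yaw":-2,"grip":5},{"travel":[-20,55,0],"yaw":-2,"grip":5},{"travel":[-20,55,0],"yaw":-2,"grip":5},{"travel":[-20,55,0],"yaw":-2,"grip":5},{"travel":[-20,50,0],"yaw":-2,"grip":5},{"travel":[-20,45,0],"yaw":-2,"grip":5},{"travel":[-11,25,0],"yaw":-1,"grip":5},{"travel":[0,0,0],"yaw":0,"grip":5},{"travel":[0,0,0],"yaw":0,"grip":5}]'

```text
clock: 14.02
tcp_pos: [0.3914, 0.3689, 0.2698]
tcp_rot: [180.0, 0.0, 75.4]
ft_force: [-0.0, -1.7, -0.8]
gripper_width: 0.009
```

```bash
python3 cap.py 7 scene side wrist
```

```text
{'clock': np.float64(14.175), 'tcp_pos': array([0.3917, 0.3685, 0.2695]), 'tcp_rot': array([1.799829e+02, 3.300000e-03, 7.532000e+01]), 'ft_force': array([ 0.7206, -0.188 , -0.1865]), 'gripper_width': np.float64(0.0086), 'joint_positions': array([ 3.06059e+01,  3.79450e+00,  9.48890e+01, -1.46000e-02,
        8.13069e+01,  4.52881e+01])}
```

View pics/scene7.png

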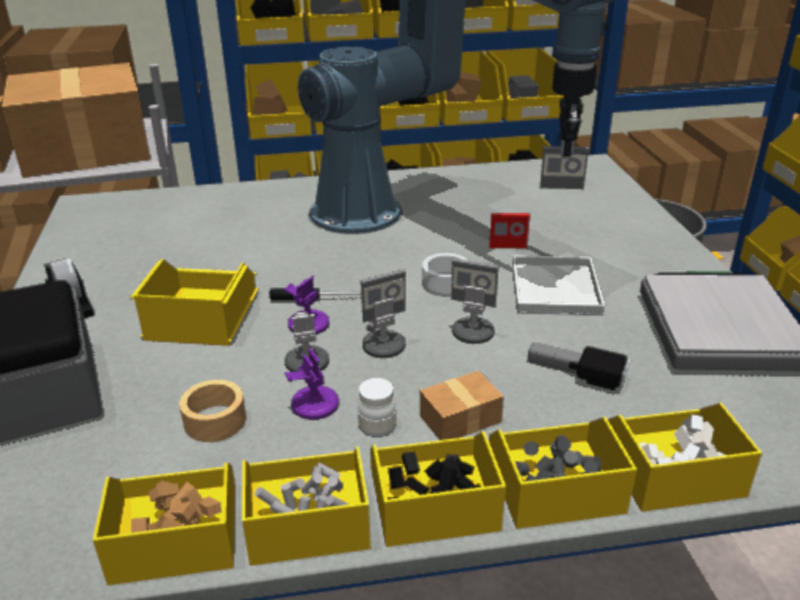

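View pics/side7.png

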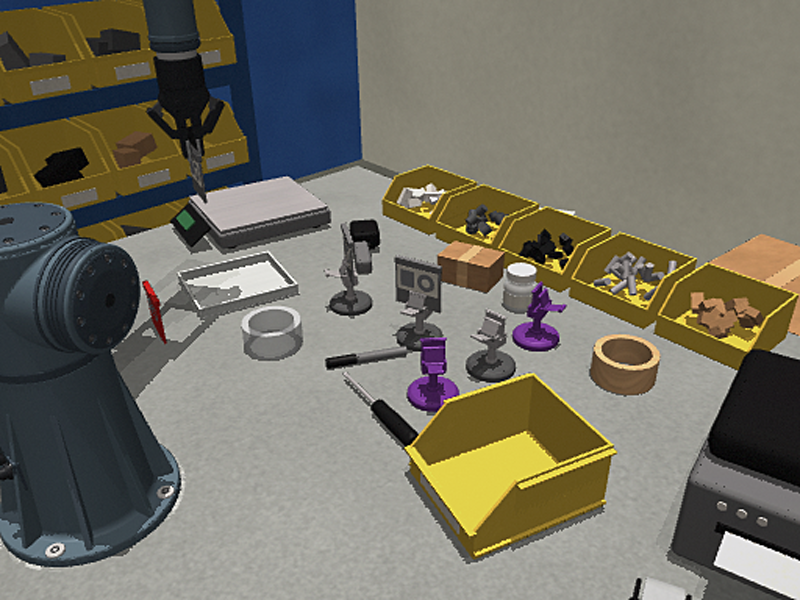

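View pics/wrist7.png

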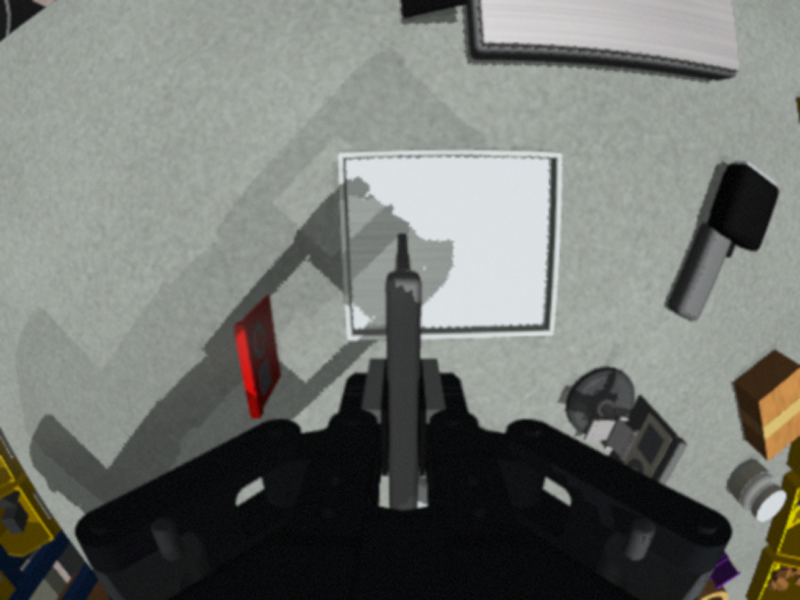

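```bash
python3 -c "
from h import *
k=.64
print('red bottom',[plane('scene0',x*k,y*k,0).round(3) for x,y in((489,245),(529,248))],[plane('side0',x*k,y*k,0).round(3) for x,y in((152,315),(166,342))])
crop('side7',85,60,70,90,7,'c7d.png');crop('scene7',330,80,60,60,9,'c7s.png')
o=.3917;
for z in (.2035,.203-.0):
  for s in(-1,1):
    P=np.array([.3917,.3685,z])+s*.0425*np.array([np.sin(np.radians(14.7)),np.cos(np.radians(14.7)),0]);print(s,proj('side7',P),proj('scene7',P))
"
```

```text
red bottom [array([0.227, 0.276, 0.   ]), array([0.258, 0.36 , 0.   ])] [array([0.262, 0.378, 0.   ]), array([0.239, 0.276, 0.   ])]
-1 [132.16552992 129.20211991] [345.83727925 119.92286172]
1 [124.66015967 119.25393208] [374.12313547 120.6730175 ]
-1 [132.19332752 129.3736299 ] [345.82316079 120.07363297]
1 [124.68803577 119.41896411] [374.10397047 120.82445626]
```

View pics/c7d.png

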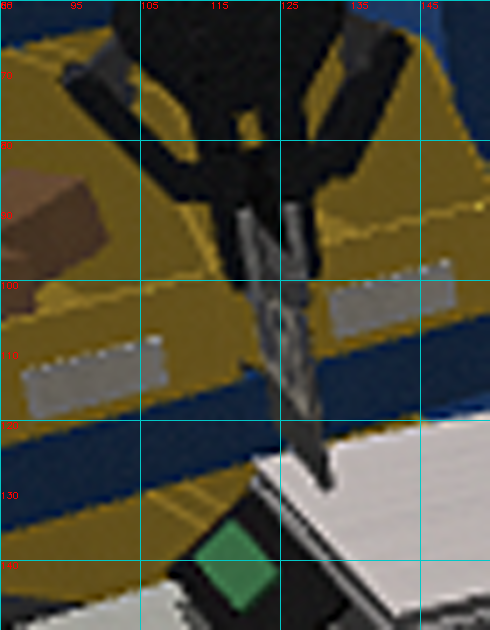

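View pics/c7s.png

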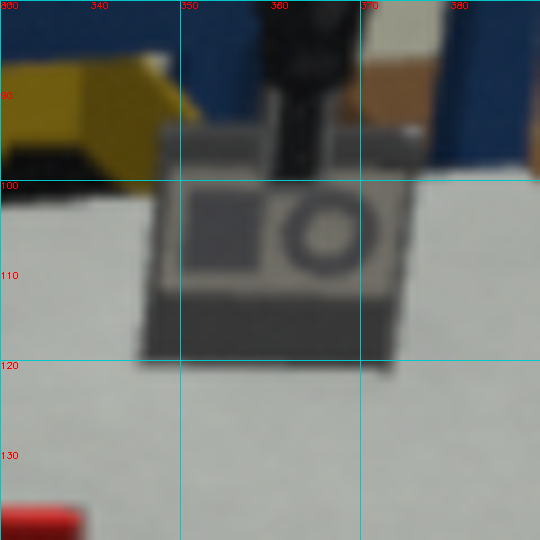

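>>> send_rows --steps '[{"travel":[0,0,-40],"yaw":0,"grip":5},{"travel":[0,0,-50],"yaw":0,"grip":5},{"travel":[0,0,-50],"yaw":0,"grip":5},{"travel":[0,0,-35],"yaw":0,"grip":5},{"travel":[0,0,-15],"yaw":0,"grip":5},{"travel":[0,0,-6],"yaw":0,"grip":5},{"travel":[0,0,-1],"yaw":0,"grip":5},{"travel":[0,0,-1],"yaw":0,"grip":5},{"travel":[0,0,0],"yaw":0,"grip":5}]'

```text
clock: 15.3
tcp_pos: [0.3916, 0.3698, 0.0722]
tcp_rot: [179.9, -0.1, 75.4]
ft_force: [0.0, 0.1, -0.9]
gripper_width: 0.0087
```

```bash
python3 cap.py 8 side scene;python3 -c "
from h import *
crop('side8',95,110,100,100,6,'c8d.png');crop('scene8',320,110,80,100,6,'c8s.png')"
```

```text
{'clock': np.float64(15.4), 'tcp_pos': array([0.3914, 0.3697, 0.0719]), 'tcp_rot': array([ 1.799576e+02, -4.300000e-02,  7.541350e+01]), 'ft_force': array([-0.6921,  0.2769, -0.4003]), 'gripper_width': np.float64(0.009), 'joint_positions': array([3.072630e+01, 1.730400e+01, 1.040872e+02, 1.000000e-04,
       5.854840e+01, 4.531280e+01])}
```

View pics/c8d.png

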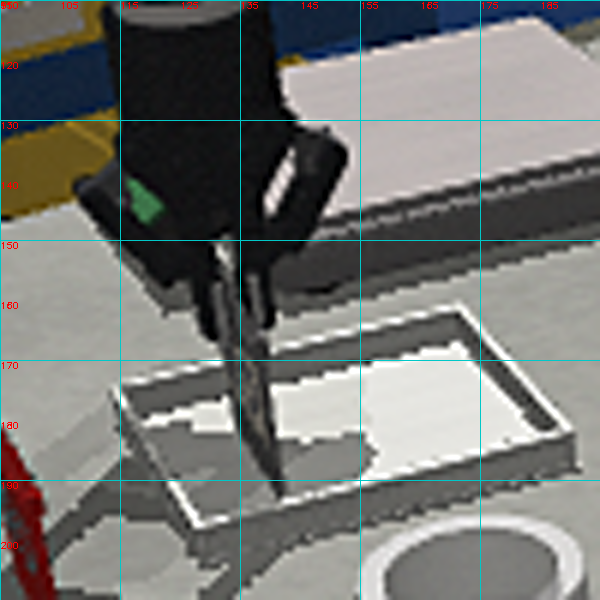

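View pics/c8s.png

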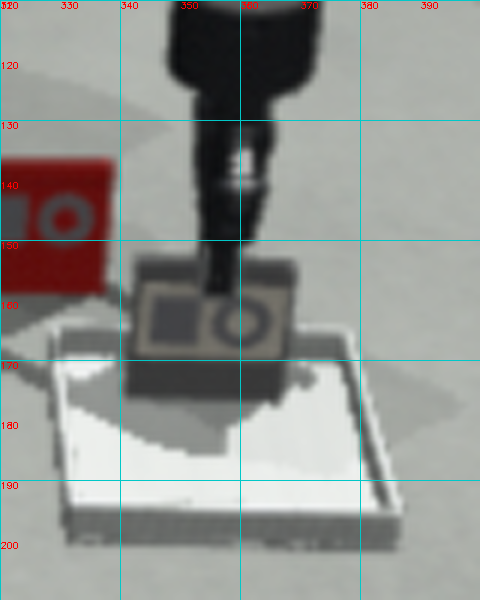

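>>> send_rows --steps '[{"travel":[0,0,-1],"yaw":0,"grip":5},{"travel":[0,0,-1],"yaw":0,"grip":5},{"travel":[0,0,0],"yaw":0,"grip":5}]'

```text
clock: 15.78
tcp_pos: [0.3916, 0.3696, 0.0702]
tcp_rot: [180.0, -0.0, 75.4]
ft_force: [-1.0, -1.3, 6.5]
gripper_width: 0.0089
```

>>> send_rows --newtons 20 --steps '[{"travel":[0,0,0.5],"yaw":0,"grip":14},{"travel":[0,0,0],"yaw":0,"grip":18},{"travel":[4,-1,0],"yaw":0,"grip":18},{"travel":[4,-1,0],"yaw":0,"grip":18},{"travel":[4,-1,-2],"yaw":0,"grip":18},{"travel":[0,0,-2],"yaw":0,"grip":18}]'

```text
clock: 16.52
tcp_pos: [0.4036, 0.3663, 0.0656]
tcp_rot: [180.0, -0.0, 75.4]
ft_force: [-0.3, -0.2, 0.3]
gripper_width: 0.018
```

```bash
python3 cap.py 9 side wrist;python3 -c "
from h import *
crop('side9',95,110,100,100,6,'c9d.png')"
```

```text
{'clock': np.float64(16.625), 'tcp_pos': array([0.4029, 0.3662, 0.0653]), 'tcp_rot': array([-1.799654e+02,  3.070000e-02,  7.538870e+01]), 'ft_force': array([ 0.0916, -1.0734, -0.0462]), 'gripper_width': np.float64(0.0179), 'joint_positions': array([2.977010e+01, 1.864640e+01, 1.032365e+02, 2.600000e-03,
       5.816330e+01, 4.438000e+01])}
```

View pics/c9d.png

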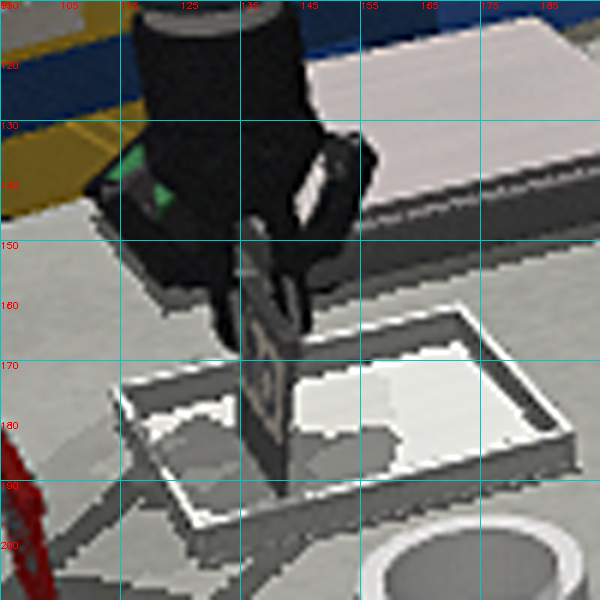

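View pics/wrist9.png

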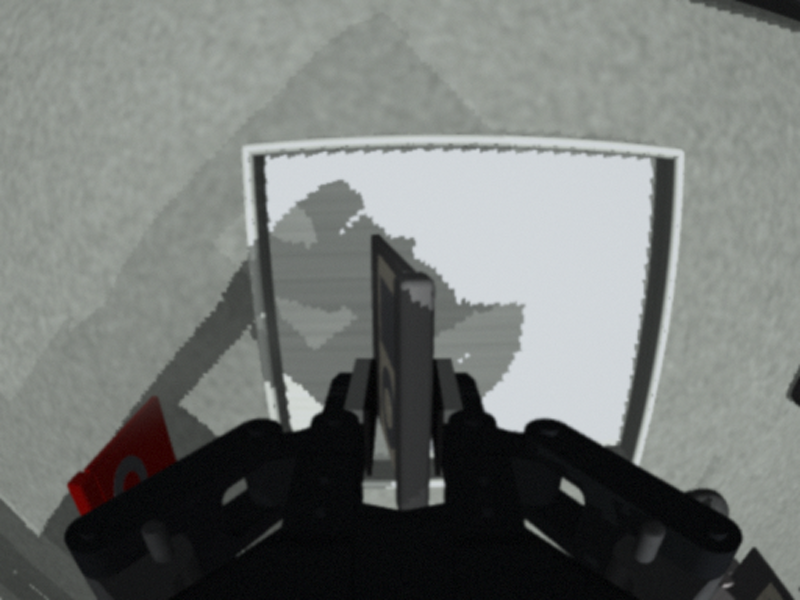

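>>> send_rows --steps '[{"travel":[0,0,-4],"yaw":0,"grip":24},{"travel":[0,0,-4],"yaw":0,"grip":32},{"travel":[0,0,-3],"yaw":0,"grip":40},{"travel":[0,0,-3],"yaw":0,"grip":48},{"travel":[0,0,-3],"yaw":0,"grip":56},{"travel":[0,0,-3],"yaw":0,"grip":64},{"travel":[0,0,-3],"yaw":0,"grip":72},{"travel":[0,0,0],"yaw":0,"grip":79},{"travel":[0,0,0],"yaw":0,"grip":85},{"travel":[0,0,0],"yaw":0,"grip":85}]'

```text
clock: 17.88
tcp_pos: [0.4032, 0.3665, 0.0429]
tcp_rot: [180.0, -0.0, 75.4]
ft_force: [-1.2, -0.5, 0.7]
gripper_width: 0.0848
```

```bash
python3 cap.py 10 side wrist;python3 -c "
from h import *
crop('side10',95,110,100,100,6,'c10d.png')"
```

```text
{'clock': np.float64(17.975), 'tcp_pos': array([0.4032, 0.3665, 0.0429]), 'tcp_rot': array([ 1.799902e+02, -9.200000e-03,  7.540400e+01]), 'ft_force': array([-0.6432,  0.4678,  0.1407]), 'gripper_width': np.float64(0.0851), 'joint_positions': array([ 2.978270e+01,  2.080960e+01,  1.035875e+02, -3.000000e-04,
        5.558950e+01,  4.437880e+01])}
```

View pics/c10d.png

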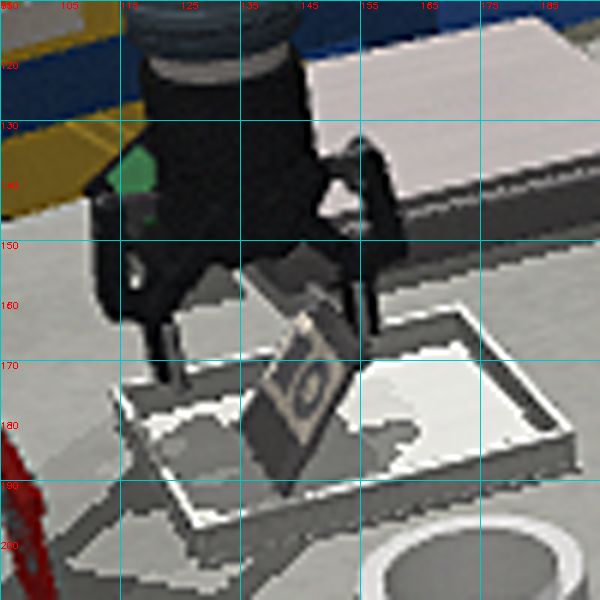

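View pics/wrist10.png

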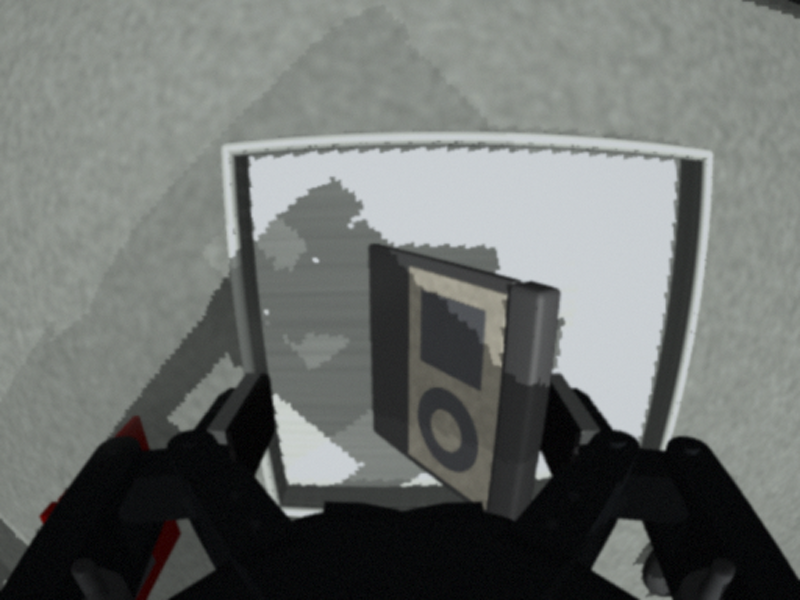

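>>> send_rows --steps '[{"travel":[4.8,-1.2,-5],"yaw":0,"grip":85},{"travel":[4.8,-1.2,-7],"yaw":0,"grip":85},{"travel":[4.8,-1.2,-7],"yaw":0,"grip":85},{"travel":[2.4,-0.6,-4],"yaw":0,"grip":85},{"travel":[2.4,-0.6,-4],"yaw":0,"grip":85},{"travel":[2.4,-0.6,-4],"yaw":0,"grip":85},{"travel":[2.4,-0.6,-4],"yaw":0,"grip":85},{"travel":[2.4,-0.6,-2],"yaw":0,"grip":85},{"travel":[0,0,0],"yaw":0,"grip":85}]'

```text
clock: 19.1
tcp_pos: [0.4297, 0.3598, 0.0057]
tcp_rot: [-180.0, 0.0, 75.4]
ft_force: [-0.7, -0.6, 0.3]
gripper_width: 0.0848
```

```bash
python3 cap.py 11 side wrist;python3 -c "
from h import *
crop('side11',95,110,100,100,6,'c11d.png')"
```

```text
{'clock': np.float64(19.2), 'tcp_pos': array([0.4296, 0.3599, 0.0059]), 'tcp_rot': array([ 1.799969e+02, -5.500000e-03,  7.540110e+01]), 'ft_force': array([-0.1866, -0.2944,  0.3136]), 'gripper_width': np.float64(0.085), 'joint_positions': array([2.781790e+01, 2.610930e+01, 1.015639e+02, 2.500000e-03,
       5.232070e+01, 4.241530e+01])}
```

View pics/c11d.png

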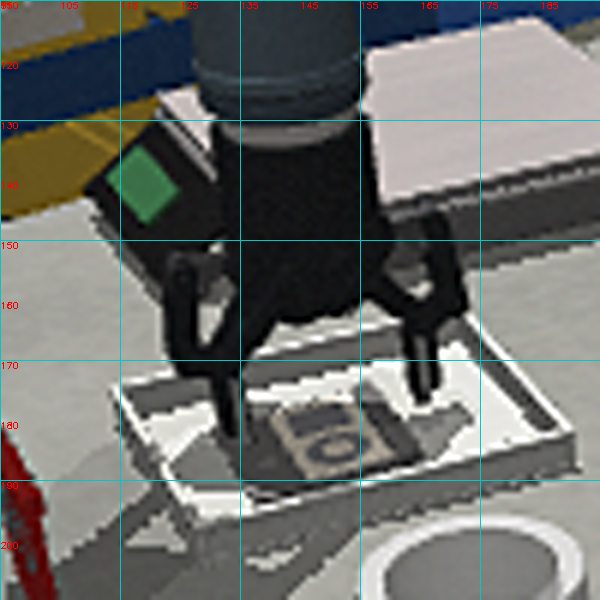

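View pics/wrist11.png

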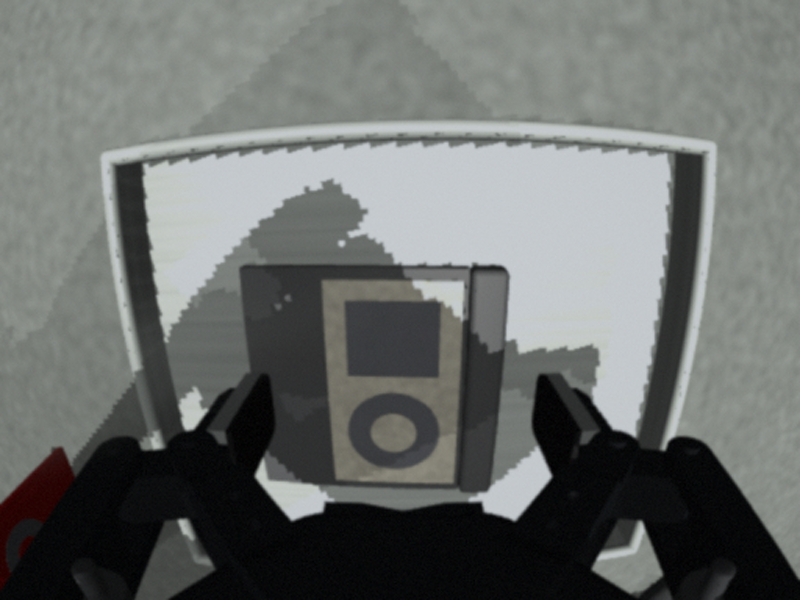

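>>> send_rows --steps '[{"travel":[0,0,5],"yaw":0,"grip":85},{"travel":[0,0,15],"yaw":0,"grip":85},{"travel":[0,0,55],"yaw":0,"grip":75},{"travel":[0,0,60],"yaw":0,"grip":65},{"travel":[0,0,60],"yaw":0,"grip":60},{"travel":[8,-26,49],"yaw":-3.5,"grip":60},{"travel":[16,-52,0],"yaw":-7.1,"grip":60},{"travel":[16,-52,0],"yaw":-7.1,"grip":60},{"travel":[16,-52,0],"yaw":-7.1,"grip":60},{"travel":[16,-52,0],"yaw":-7.1,"grip":60},{"travel":[16,-52,0],"yaw":-7.1,"grip":60},{"travel":[16,-52,0],"yaw":-7.1,"grip":60},{"travel":[16,-52,0],"yaw":-7.1,"grip":60},{"travel":[16,-52,0],"yaw":-7.1,"grip":60},{"travel":[16,-52,0],"yaw":-7.1,"grip":60},{"travel":[10,-23,-10],"yaw":-3.6,"grip":60},{"travel":[0,0,-30],"yaw":0,"grip":60},{"travel":[0,0,0],"yaw":0,"grip":60}]'

```text
clock: 21.45
tcp_pos: [0.5899, -0.1568, 0.2082]
tcp_rot: [-179.9, 0.2, 4.4]
ft_force: [-0.8, 0.6, 0.3]
gripper_width: 0.06
```

```bash
python3 cap.py 12 wrist scene;python3 -c "
from h import *
crop('scene12',320,140,80,70,8,'c12.png')"
```

```text
{'clock': np.float64(21.55), 'tcp_pos': array([ 0.5916, -0.1569,  0.2111]), 'tcp_rot': array([ 1.79983e+02, -3.78000e-02,  4.42760e+00]), 'ft_force': array([-0.0711,  0.413 , -0.0992]), 'gripper_width': np.float64(0.06), 'joint_positions': array([-2.59541e+01,  1.59865e+01,  8.76853e+01,  4.60000e-03,
        7.62870e+01,  5.96172e+01])}
```

View pics/wrist12.png

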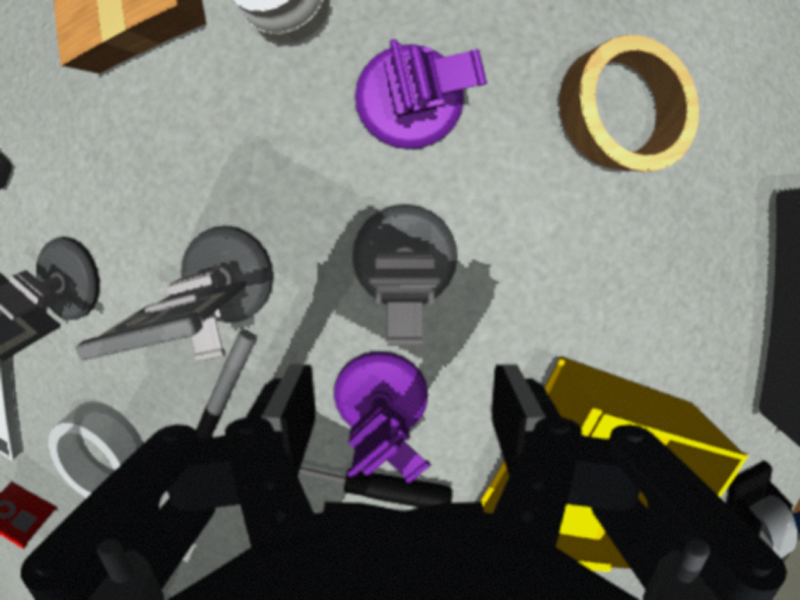

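View pics/c12.png

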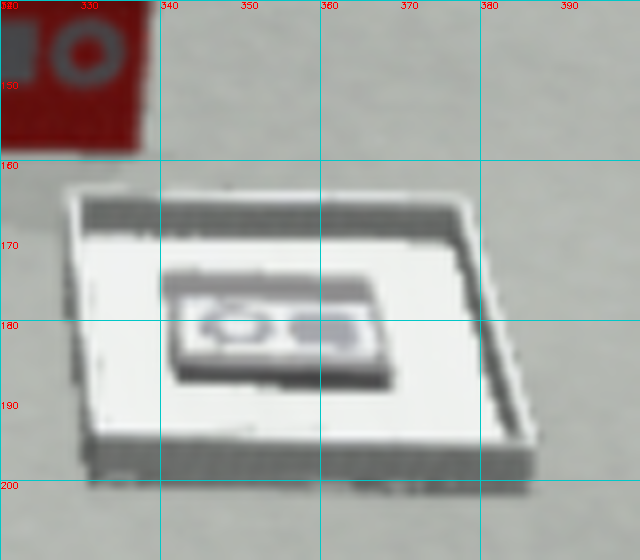

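```bash
python3 -c "
from h import *
print(wplane('wrist12',404.5,262,.1),wplane('wrist12',404.5,255,.012))
a=wplane('wrist12',376,260,.1)-wplane('wrist12',433,260,.1);print(a, np.degrees(np.arctan2(a[1],a[0])))"
```

```text
[ 0.60725593 -0.15496378  0.1       ] [ 0.59361133 -0.15609928  0.012     ]
[-0.00242012  0.03153721  0.        ] 94.3881982198382
```

>>> send_rows --newtons 60 --steps '[{"travel":[2,1,-50],"yaw":0,"grip":60},{"travel":[0,0,-50],"yaw":0,"grip":60},{"travel":[0,0,-40],"yaw":0,"grip":60},{"travel":[0,0,-19],"yaw":0,"grip":60},{"travel":[0,0,0],"yaw":0,"grip":50},{"travel":[0,0,0],"yaw":0,"grip":30},{"travel":[0,0,0],"yaw":0,"grip":30},{"travel":[0,0,0],"yaw":0,"grip":30},{"travel":[0,0,3],"yaw":0,"grip":30},{"travel":[0,0,5],"yaw":0,"grip":30},{"travel":[0,0,5],"yaw":0,"grip":30},{"travel":[0,0,0],"yaw":0,"grip":30}]'

```text
clock: 23.05
tcp_pos: [0.5937, -0.1562, 0.0642]
tcp_rot: [180.0, -0.0, 4.4]
ft_force: [-0.5, 0.6, -4.8]
gripper_width: 0.0351
```

```bash
python3 cap.py 13 side scene;python3 -c "
from h import *
crop('side13',270,130,100,130,5,'c13.png');crop('scene13',150,150,90,110,6,'c13s.png')"
```

```text
{'clock': np.float64(23.15), 'tcp_pos': array([ 0.5934, -0.1561,  0.0637]), 'tcp_rot': array([-1.799902e+02,  1.150000e-02,  4.403900e+00]), 'ft_force': array([-0.1823, -0.5417, -4.3634]), 'gripper_width': np.float64(0.0353), 'joint_positions': array([-2.58076e+01,  2.62071e+01,  9.27594e+01,  3.10000e-03,
        6.10483e+01,  5.97870e+01])}
```

View pics/c13.png

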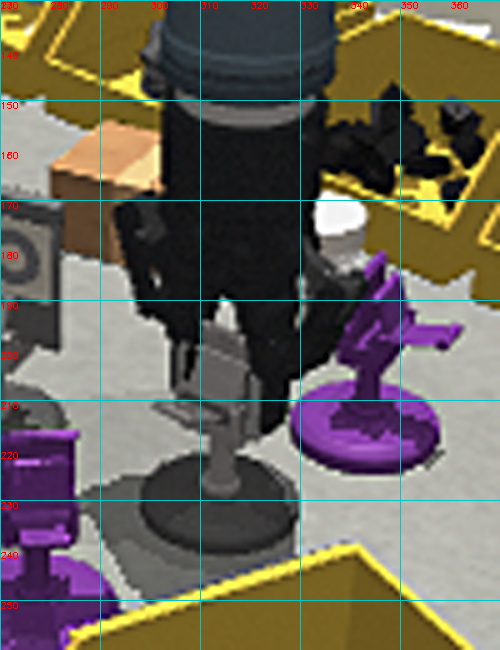

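View pics/c13s.png

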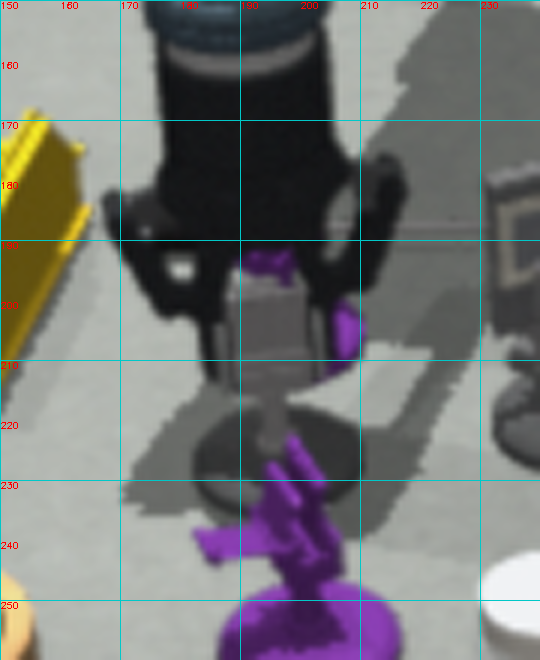

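>>> send_rows --steps '[{"travel":[0,0,30],"yaw":0,"grip":30},{"travel":[0,0,50],"yaw":0,"grip":30},{"travel":[0,0,50],"yaw":0,"grip":30},{"travel":[-8,-8,20],"yaw":-2,"grip":30},{"travel":[-25,-25,0],"yaw":-4,"grip":30},{"travel":[-35,-35,0],"yaw":-4,"grip":30},{"travel":[-35,-35,0],"yaw":-4,"grip":30},{"travel":[-35,-35,0],"yaw":-4,"grip":30},{"travel":[-30,-30,0],"yaw":-3,"grip":30},{"travel":[-18,-18,0],"yaw":0,"grip":30},{"travel":[-8,-9,0],"yaw":0,"grip":30},{"travel":[0,0,0],"yaw":0,"grip":30}]'

```text
clock: 24.65
tcp_pos: [0.3989, -0.3512, 0.2129]
tcp_rot: [-179.9, 0.1, -16.7]
ft_force: [0.2, 0.7, -5.1]
gripper_width: 0.0349
```

```bash
python3 cap.py 14 side wrist
```

```text
{'clock': np.float64(24.75), 'tcp_pos': array([ 0.3998, -0.3504,  0.2133]), 'tcp_rot': array([-1.799453e+02,  2.540000e-02, -1.658680e+01]), 'ft_force': array([ 0.1735,  0.5214, -4.4507]), 'gripper_width': np.float64(0.0348), 'joint_positions': array([-5.40522e+01,  5.82860e+00,  9.93394e+01,  2.89000e-02,
        7.48854e+01,  5.25271e+01])}
```

View pics/side14.png

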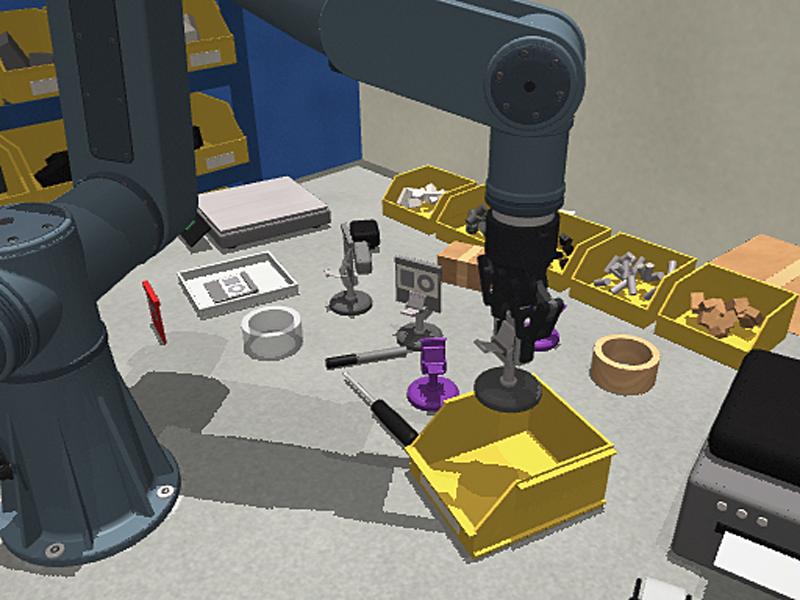

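View pics/wrist14.png

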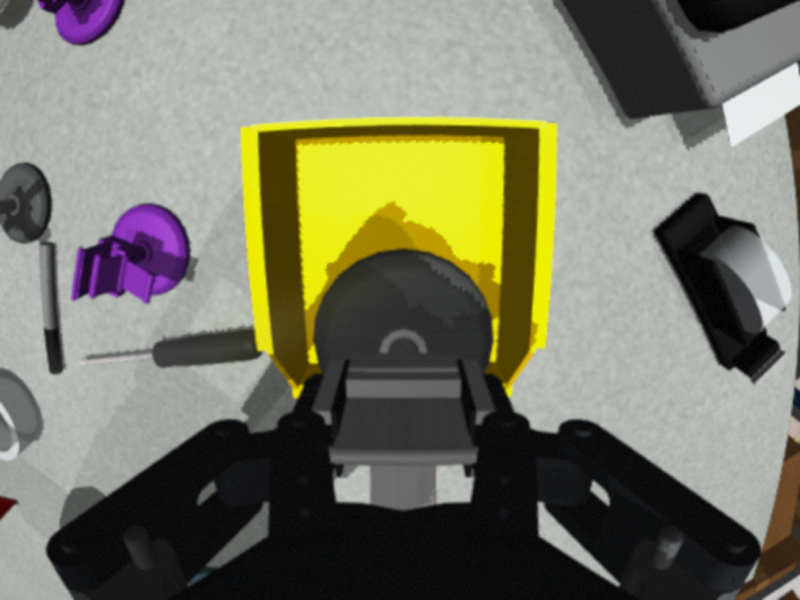

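>>> send_rows --steps '[{"travel":[0,0,-30],"yaw":0,"grip":30},{"travel":[0,0,-45],"yaw":0,"grip":30},{"travel":[0,0,-40],"yaw":0,"grip":30},{"travel":[0,0,-25],"yaw":0,"grip":30},{"travel":[0,0,-10],"yaw":0,"grip":30},{"travel":[0,0,-4],"yaw":0,"grip":30},{"travel":[0,0,-1],"yaw":0,"grip":30},{"travel":[0,0,-1],"yaw":0,"grip":30},{"travel":[0,0,0],"yaw":0,"grip":30}]'

```text
clock: 25.88
tcp_pos: [0.3998, -0.3516, 0.0585]
tcp_rot: [180.0, -0.1, -16.6]
ft_force: [0.5, 0.3, -4.2]
gripper_width: 0.0347
```

>>> send_rows --steps '[{"travel":[0,0,-1],"yaw":0,"grip":30},{"travel":[0,0,-1],"yaw":0,"grip":30},{"travel":[0,0,0],"yaw":0,"grip":30}]'

```text
clock: 26.25
tcp_pos: [0.3997, -0.3516, 0.0573]
tcp_rot: [180.0, -0.0, -16.6]
ft_force: [-4.7, 3.3, 8.3]
gripper_width: 0.0348
```

Foot is on the bin floor (+8 N). Release and retreat.

>>> send_rows --steps '[{"travel":[0,0,1],"yaw":0,"grip":35},{"travel":[0,0,0],"yaw":0,"grip":45},{"travel":[0,0,0],"yaw":0,"grip":58},{"travel":[0,0,0],"yaw":0,"grip":58},{"travel":[0,0,30],"yaw":0,"grip":58},{"travel":[0,0,50],"yaw":0,"grip":58},{"travel":[0,0,60],"yaw":0,"grip":58},{"travel":[0,0,60],"yaw":0,"grip":58},{"travel":[-15,40,20],"yaw":0,"grip":58},{"travel":[-10,50,0],"yaw":0,"grip":58},{"travel":[-5,50,0],"yaw":0,"grip":58},{"travel":[0,0,0],"yaw":0,"grip":58}]'

```text
clock: 27.75
tcp_pos: [0.3693, -0.2087, 0.277]
tcp_rot: [-180.0, -0.0, -16.4]
ft_force: [0.5, -1.1, 0.1]
gripper_width: 0.0578
```

```bash
python3 cap.py 15 side scene
```

```text
{'clock': np.float64(27.85), 'tcp_pos': array([ 0.3698, -0.2113,  0.2772]), 'tcp_rot': array([ 1.799416e+02, -6.800000e-02, -1.653740e+01]), 'ft_force': array([ 0.1278, -0.2349,  0.3915]), 'gripper_width': np.float64(0.0581), 'joint_positions': array([-4.57875e+01, -1.21174e+01,  1.08908e+02, -1.79000e-02,
        8.31216e+01,  6.07521e+01])}
```

View pics/side15.png

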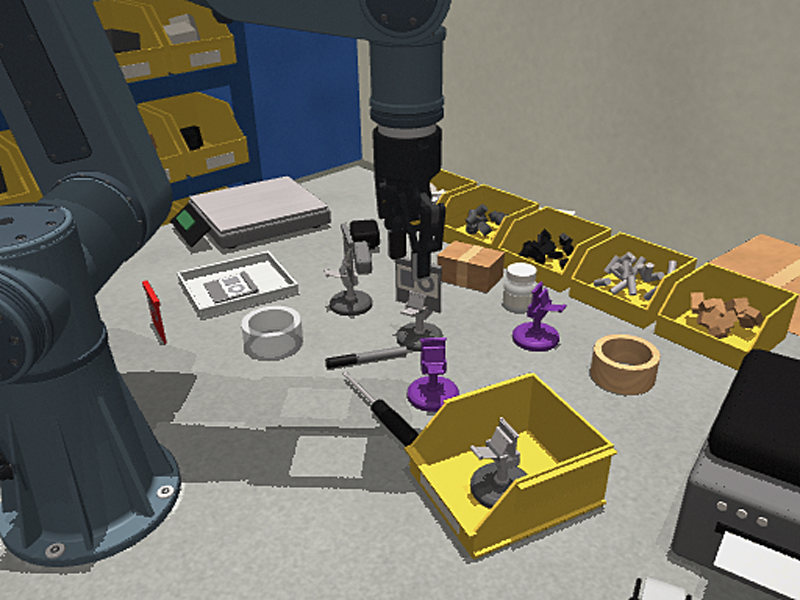

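View pics/scene15.png

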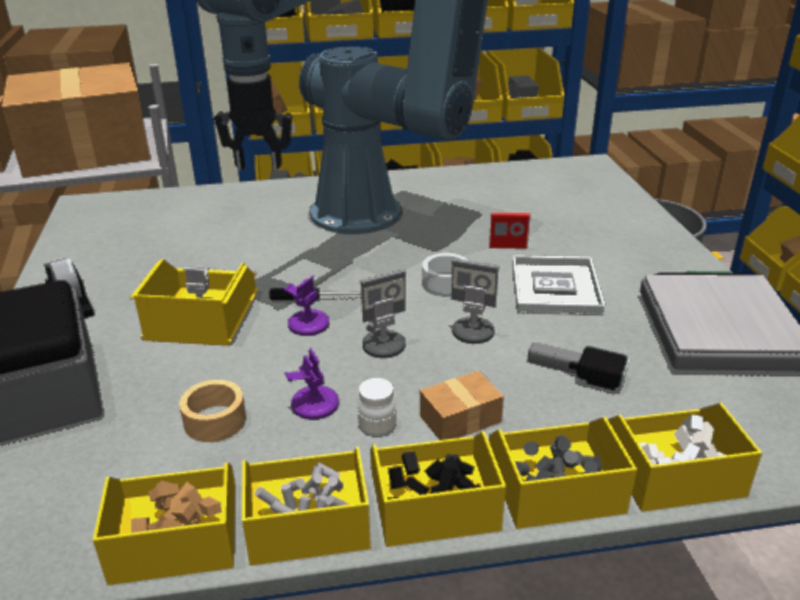

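The stand is upright in the bin, the card lies flat in the tray, and the good stands and bystanders look unmoved. As a last check I'll measure where the good stands ended up against the first pictures.

```bash
python3 - <<'E'
from h import *
a=load('scene0')[0];b=load('scene15')[0]
for k,(x,y,w,h) in {'B':(226,168,38,64),'C':(284,160,40,62),'purp':(183,220,36,50),'mark/scr':(172,180,50,16),'jar':(226,240,32,40),'tape':(112,240,50,44),'carton':(265,236,60,46),'scanner':(335,215,70,36),'red':(310,132,32,30),'tapec':(268,160,18,32)}.items():
    t=b[y:y+h,x:x+w];r=cv2.matchTemplate(a[y-8:y+h+8,x-8:x+w+8],t,cv2.TM_CCOEFF_NORMED);_,v,_,l=cv2.minMaxLoc(r);print(k,l[0]-8,l[1]-8,round(v,3))
from station import robot
print(robot.job_done())
E
```

```text
B 0 0 0.987
C 0 0 0.991
purp 0 0 0.754
mark/scr 5 5 0.707
jar 0 0 1.0
tape 0 0 1.0
carton 0 0 1.0
scanner 0 0 1.0
red 0 0 0.874
tapec 0 0 0.961
the job is handed in; nothing more can be done
None
```

The job is done and handed in at about 28 s of the 72 s allowed; no verdict was reported.

- **Finding the weak clip:** I lifted each stand about 10 mm by its card. The stands nearest the tray and in the middle came up with their cards, at about 4.4 N each, and I set them back down. The one nearest the repair bin stayed on the bench with almost no load and its card slid out, so that was the weak one.
- **Card and stand:** I stood the card on the tray floor and tipped it over against an opening finger, and it came to rest flat. The weak stand was lifted by its clip ends and set on the bin floor.

**Last checks:**
- The last side and scene pictures show the card flat in the tray, the weak stand upright in the bin and both good stands upright with their cards.
- Compared with the first scene picture, both good stands matched with no pixel shift, as did the jar, brown tape, carton, scanner, clear tape and red card. The red card matched less closely (0.87).
- The match over the marker and screwdriver disagreed, giving a 5-pixel shift at a poor score (0.71). In the first picture that patch was partly hidden by the card I later removed. By eye both look where they were, but I did not measure them another way.
- The purple stand at the back also scored low (0.75, no shift), with its surroundings changed because the weak stand behind it is gone.

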